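# Stow the ink blades in the bench dock

## Task

Put the two ink blades away in the wooden blade dock: swing its wire keeper bail up and fully back, slide the wide scraper fully home into the wide slot and the narrow ink knife fully home into the narrow slot, in either order, then swing the bail all the way down again so that it bars the handles in. Leave the other things on the table where they are.

Things in the scene. Friction and masses are not known exactly. Their poses are not given: they have to be found in the camera images.
- dock: Fixed wooden blade dock (mm). Origin on the table, +x to its back, +y its left seen from the robot; yaw varies. Base board x=-86..115, y=-125..125, top z=12 (handles lie on it), cut back to x=-25 at y=-35..35 for fingers. Block x=20..115, y=-112..112, top z=48, slots in front. Fully home: tool origin at x=4, z=12, y=55 (scraper) or -55 (knife), tool +y along dock -x
- wide_mouth (a point): centre of the wide slot's mouth in the block's front face, dock frame (20, 55, 22) mm; slot 54 wide, 8 high (z=18..26), 82 deep to a solid stop that the blade's tip meets when fully home
- narrow_mouth (a point): centre of the narrow slot's mouth in the block's front face, dock frame (20, -55, 22) mm; slot 30 wide, 8 high (z=18..26), 82 deep to a solid stop that the blade's tip meets when fully home
- keeper (a joint): angle (rad) of the keeper bail, a U of 9 mm steel rod 235 wide round the block: 0 down (closed), 2.1 fully back (stop); starts at 0 to 0.35. Turns about dock y through keeper_hinge, bar 133 mm from it: dock bar x=30-133cos, z=24+133sin (mm). Stiff, stays where left; 1 to 2 N at the bar moves it. Down, the bar is 4.5 mm in front of the butts of blades fully home
- keeper_hinge (a point): middle of the bail's hinge axis, dock frame (30, 0, 24) mm, fixed to the dock; axes as the dock's. Raised, the bail's arms stand up on both sides of the block: bring blades in from the front. Behind the dock a light box 113 mm high begins at world x=0.709 (y=-0.10..0.33); a lamp post at x=0.62, y=-0.20 carries a switch box at z=0.38..0.50, front at x=0.57
- keeper_grip (a point): centre of the rubber sleeve in the middle of the bail's bar, where to grip it: 14 mm thick, 60 long along dock y; it turns between the fingers, so the gripper can keep pointing down through the swing. Moves with the bail
- scraper: Wide ink scraper lying flat, 50x195x17 mm, 0.08 kg. Origin: middle of its length, on the underside; -y to the blade tip (98 mm away), +y to the butt (98 mm). Blade 50 wide, z=8..10, y=-98..-8; wooden handle up to 32 wide, 17 high, y=-12..98; grip across x near y=40. Lies left of the dock, blade pointing roughly left (world +y); either tool may be the nearer one
- ink_knife: Narrow ink knife lying flat, 26x196x18 mm, 0.09 kg. Origin: middle of its length, on the underside; -y to the round blade tip (98 mm away), +y to the butt (98 mm). Blade 26 wide, z=8..10; wooden handle 24 wide, 18 high, y=-10..98, brass ferrule; grip across x near y=40. Lies left of the dock like the scraper, blade pointing roughly left (world +y)
- loupe: Bystander: black upright loupe, 36 mm across, 42 high, origin centre of underside; right of the dock
- ink_tin_ochre: Bystander: small ink tin, 68 across, 70 high, origin centre of underside; right part of the table
- jar_black_3: Bystander: tall black jar, 86 across, 115 high, origin centre of underside; far left
- tool_jar: Bystander: jar with pens in it, 77 across, 162 high, origin centre of underside; behind the lamp post
- tape_masking: Bystander: roll of masking tape lying flat, 104 across, 25 high, origin centre of underside; right edge
- brush_a: Bystander: flat paint brush lying along the right edge, 50x215x14, origin centre of underside
- marker_black: Bystander: marker lying on the right part of the table, 15x138x16, origin centre of underside
- blade_pack: Bystander: small flat carton, 32x60x14, origin centre of underside; right of the dock
- card_deck: Bystander: low stack of blank cards, 66x95x16, origin centre of underside; left of the dock, at the back

How it is judged:
By the outcome, as a careful person would: the job done as asked, in the order asked, and still so for the second after the job is handed in, with the robot touching nothing.
It also fails if it takes over 72 s, if anything falls off the work surface, if the arm or the gripper's body presses on something with over 40 N, if the wrist force passes 120 N, or if a joint passes its speed limit or range.

## Robot

A 6-joint arm with a two-finger parallel gripper is mounted at the origin on a cart in front of the work surface, level with it; the furniture and walls round the work are solid. World frame = base frame: x ahead of the robot, y to its left, z up, the work surface at z = 0. Lengths are in m, angles in rad, forces in N, time in s.
With the tool pointing down it reaches from about 0.25 to 0.725 m from the base axis. Payload 4 kg.
Tool frame: the origin (TCP) lies between the finger pads, 19 mm behind the fingertips; this is the grasp point; z points along the fingers, y is the line along which they close (so a half turn about z gives the same grasp; the last joint's range is limited). The gripper opens to 85 mm and grips with 20 to 120 N. Pads are 22 mm wide; open, the fingers measure 114 mm over their backs; the gripper's body (76 mm by 85 mm) begins 54 mm behind the grasp point. The pads swing forward as they close: fully open they stand 13 mm farther back than shut.
Start: joints at [-1.153, 0.241, 0.005, 1.335, 0, 1.571], TCP at [0.203, -0.457, 0.25] pointing down, gripper open.
Joint ranges: [-2.72, 2.72], [-1.05, 1.87], [-1.09, 1.28], [-1.99, 2.15], [-1.42, 1.44], [-3.14, 3.14]. Speed limits (rad/s): [2.79, 2.79, 3.14, 3.14, 3.14, 3.14].

## Interface

Orientations are given as a unit quaternion [x, y, z, w].
In Python, from workcell import bot gives the robot as it stands. The module is installed in compiled form; this text tells all that it offers.
- The arm moves only by the tool jog_arm, never from a script. Its argument "deltas" is a list of rows, each an object with "fingers": the opening, from 0 (shut) to 1 (fully open); "delta_pos": the shift along the tool's x, y, z normalised to -1 to 1, where 1 is 300 mm, a list of three; "yaw": the turn about the tool's z normalised to -1 to 1, where 1 is pi/4 rad. A call has 1 to 12 rows; each row is the pose to reach, as a shift and turn from the pose commanded when the call began, along the tool's axes at that moment; what a row does not reach only later rows make up. A row lasts 1/10 s, in which the tool goes at most 50 mm and 8.59 degrees, less where a joint would pass 70% of its speed; a pose out of reach is approached as far as the arm can. A call with a number of a shift or a turn outside -1 to 1 is refused whole. A call with a gripper value outside its range is refused whole. The fingers move at their own pace and stop on an object; the grip force is fixed at half the most. Time passes only in rows, so rows that repeat a pose let the fingers close. It gives the time, the measured TCP pose, the force, the opening and the grip force at its end, in the units of the state.
- bot.get_obs(): the state, without advancing time (a new reading comes with each control period).
- bot.camera(name): name is "scene" or "top" or "wrist"; returns a dict with "image" (480x640x3 uint8, red, green, blue), "range_z" (480x640 float32, m along the optical axis (not along the pixel's ray), 0 where there is no reading), "fx", "fy", "cx", "cy" (pixels), "rvec" (rotation vector, rad) and "tvec" (3), from world to camera coordinates, as OpenCV has them. Camera axes: x right, y down, z forward; pixel columns grow to the right and rows downward; lengths in m; the calibration is good to about 2 mm. The wrist camera is an equidistant fisheye: a pixel r from the principal point sees the ray r / f radians off the axis. A picture is of the moment at which its call begins.
- bot.job_done(): hands the job in; it is judged then, once.
The state is a dict: "clock": time; "joint_pos": joint angles; "joint_vel": joint speeds; "tau": joint torques, N m; "eef_pos": TCP position; "tool_rot": TCP orientation; "ft_force": force on the tool from outside, world axes, zero at the start; "ft_torque": the same for the moment, N m; "grip_width": finger opening in m; "grasp_force": force on a finger pad.
Only numpy, scipy, OpenCV 4.12 (cv2) and the standard library are available. Lean on these libraries where they do the work, as an engineer would, in place of code of your own. Each camera call takes 0.05 s, during which the arm holds its last target. There are 200 camera calls.

## Working session

There is one attempt and no reset: what is moved stays moved. The work goes in short steps, Python scripts to look and compute and a tool call to move; the robot and the scene stay as the last step left them, time stands still between calls to the robot, and variables do not carry over. Pictures are saved under pics/ and viewed, at most 12 in all, crops included, and the job is handed in when it is done.

Besides the shell and the picture viewer there is one more tool, called after "Request:" as name([rows], argument=value, ...), one row to a line, values as JSON. jog_arm: Moves the arm, as the interface text tells. Scaled input: -1 to 1 covers 300 mm each way for a shift and pi/4 rad each way for a turn. Its arguments: {"type":"object","properties":{"deltas":{"type":"array","items":{"type":"object","properties":{"fingers":{"type":"number"},"delta_pos":{"type":"array","items":{"type":"number"}},"yaw":{"type":"number"}}}}},"required":["deltas"]}

```bash
mkdir -p pics; cat > h.py <<'E'
import numpy as np, cv2
from workcell import bot
from scipy.spatial.transform import Rotation as R
def cam(n):
    c=bot.camera(n); return c
def save(c,f): cv2.imwrite('pics/'+f,c['image'][:,:,::-1])
def cloud(c):
    z=c['range_z']; v,u=np.mgrid[:480,:640]
    p=np.stack([(u-c['cx'])/c['fx']*z,(v-c['cy'])/c['fy']*z,z],-1)
    M=R.from_rotvec(np.ravel(c['rvec'])).as_matrix()
    w=(p-np.ravel(c['tvec']))@M
    w[z==0]=np.nan
    return w
E
python3 - <<'E'
from h import *
o=bot.get_obs(); print({k:np.round(v,3) for k,v in o.items()})
for n in ['top','scene']:
    c=cam(n); save(c,n+'0.png'); np.save(n+'.npy',cloud(c)); print(n,c['fx'],c['cx'],c['cy'],-R.from_rotvec(np.ravel(c['rvec'])).as_matrix().T@np.ravel(c['tvec']))
E
```

```text
{'clock': np.float64(0.0), 'joint_pos': array([-1.153,  0.241,  0.004,  1.335,  0.   ,  1.571]), 'joint_vel': array([-0.002,  0.   ,  0.001,  0.   , -0.001, -0.   ]), 'tau': array([ 2.0000e-03, -3.7232e+01,  2.5241e+01,  1.7000e-02,  0.0000e+00,
        0.0000e+00]), 'eef_pos': array([ 0.203, -0.456,  0.249]), 'tool_rot': array([ 0.978,  0.207, -0.   , -0.001]), 'ft_force': array([ 0.518, -0.005,  0.095]), 'ft_torque': array([ 0.026,  0.04 , -0.001]), 'grasp_force': np.float64(0.0), 'grip_width': np.float64(0.085)}
top 517.678999080701 311.4984800727398 234.38553166797715 [ 0.4085399  -0.02263355  1.26585178]
scene 560.0721636664639 301.4154369895502 232.62168808368105 [-0.47685433  0.53517594  0.94260809]
```

View pics/top0.png

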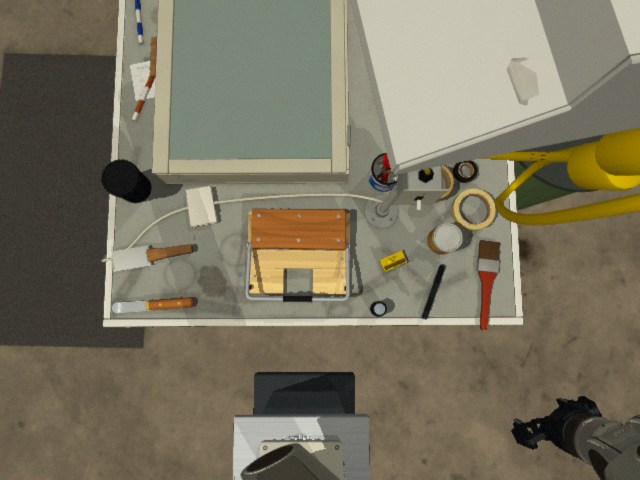

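View pics/scene0.png

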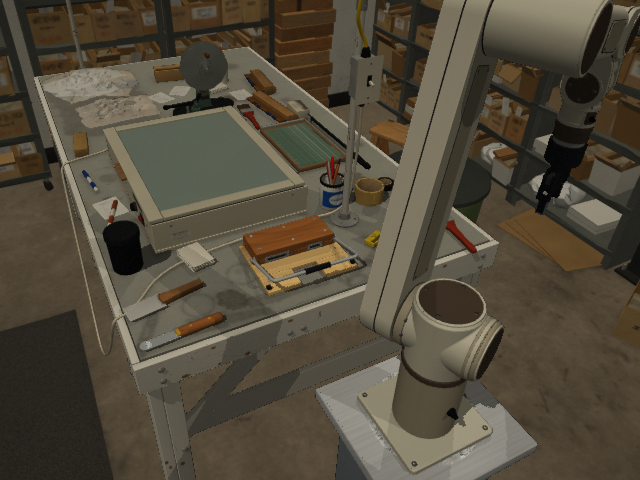

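The top view shows the dock at about (299,255), with the bail bar at (298,298). The scraper runs from its blade tip at (113,260) to its butt at (196,249), and the knife from its tip at (113,307) to its butt at (196,301). Next I'll convert these to world positions with the range data and enlarge a crop.

```bash
python3 - <<'E'
from h import *
w=np.load('top.npy'); im=cv2.imread('pics/top0.png')
for n,(u,v) in dict(bar=(298,298),table=(220,300),blockBL=(252,213),blockBR=(346,213),blockFL=(252,246),blockFR=(346,246),base=(270,280),kbutt=(192,301),sbutt=(190,249),sblade=(130,259)).items(): print(n,np.round(w[v,u],4))
cv2.imwrite('pics/crop1.png',cv2.resize(im[195:330,95:365],None,fx=2.95,fy=2.95,interpolation=cv2.INTER_CUBIC))
# segmentation of tools by height/area
def fit(mask,name):
    P=w[mask][:,:2]; c,(a,b),t=cv2.minAreaRect((P*1000).astype(np.float32)); print(name,len(P),np.round(c,1),np.round((a,b),1),round(t,2))
v,u=np.mgrid[:480,:640]; z=w[...,2]
fit((z>.04)&(z<.056)&(u>240)&(u<355)&(v>200)&(v<255),'block')
fit((z>.0115)&(z<.03)&(v>240)&(v<275)&(u>150)&(u<205),'shandle')
fit((z>.0115)&(z<.03)&(v>288)&(v<315)&(u>140)&(u<205),'khandle')
fit((z>.005)&(z<.03)&(v>240)&(v<275)&(u>108)&(u<205),'s')
fit((z>.005)&(z<.03)&(v>288)&(v<314)&(u>108)&(u<205),'k')
m=(z>.03)&(v>285)&(v<310)&(u>240)&(u<360); print('bar',np.median(w[m],0),m.sum())
E
```

```text
bar [0.4247 0.0054 0.0623]
table [ 0.4215  0.1962 -0.0013]
blockBL [0.6276 0.116  0.0434]
blockBR [ 0.6321 -0.1115  0.0132]
blockFL [0.5476 0.1146 0.0474]
blockFR [ 0.5485 -0.1091  0.031 ]
base [0.4687 0.0741 0.0136]
kbutt [0.4192 0.2591 0.0209]
sbutt [0.544  0.2675 0.02  ]
sblade [0.5215 0.4162 0.0061]
block 3709 [589.8   5.6] [224.3  95.2] 89.49
shandle 390 [538.7 314.4] [ 27.4 101.4] 9.11
khandle 435 [413.3 321.1] [ 23.3 124.5] 3.55
s 1212 [524.5 352.1] [228.8  76.7] 87.05
k 845 [419.8 346. ] [215.8  57.4] 89.78
bar [0.42463727 0.0078612  0.05950198] 534
```

View pics/crop1.png

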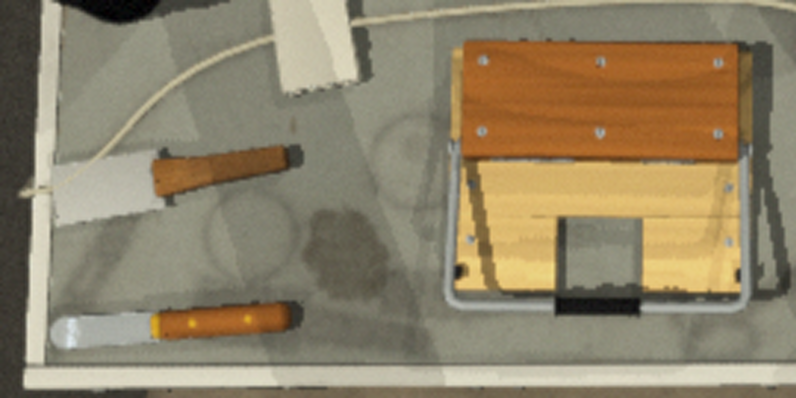

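The crop shows the scraper butt at (290,157), the knife butt at (292,316), and the bail's black sleeve at (598,302). The block rectangle fits its given size of 224x95. That puts the dock origin near (0.522, 0.006) with yaw -0.5°, and the bail at about 0.27 rad.

I'll go above the sleeve first.

Request:
jog_arm([
  {"delta_pos": [0.15, -0.13, 0], "yaw": -0.19, "fingers": 1},
  {"delta_pos": [0.3, -0.26, 0], "yaw": -0.38, "fingers": 1},
  {"delta_pos": [0.45, -0.39, 0], "yaw": -0.57, "fingers": 1},
  {"delta_pos": [0.6, -0.52, 0], "yaw": -0.76, "fingers": 1},
  {"delta_pos": [0.75, -0.65, 0], "yaw": -0.95, "fingers": 1},
  {"delta_pos": [0.9, -0.78, 0], "yaw": -1, "fingers": 1},
  {"delta_pos": [1, -0.87, 0], "yaw": -1, "fingers": 1},
  {"delta_pos": [1, -0.9, 0], "yaw": -1, "fingers": 1},
  {"delta_pos": [1, -0.9, 0], "yaw": -1, "fingers": 1},
])

```text
clock: 1.0
eef_pos: [0.3684, -0.0836, 0.2498]
tool_rot: [0.822, 0.57, 0.0, -0.001]
ft_force: [-0.8, -1.0, -1.5]
grip_width: 0.0853
grasp_force: 0.0
```

```bash
cat >> h.py <<'E'
def plan(xyz,ang):
    """print deltas (normalised) from measured pose to world xyz, tool-y at world angle ang deg (mod 180)"""
    o=bot.get_obs(); M=R.from_quat(o['tool_rot']).as_matrix(); p=o['eef_pos']
    a=np.degrees(np.arctan2(M[1,1],M[0,1])); d=((ang-a+90)%180)-90
    print('t',round(float(o['clock']),2),'p',np.round(p,4),'ya',round(a,2),'j',np.round(o['joint_pos'],2),'tilt',np.round(M[:2,2],3),
      'F',np.round(o['ft_force'],1),'w',round(float(o['grip_width']),4))
    print('dpos',np.round(M.T@(np.array(xyz)-p)/.3,4),'yaw',round(-d/45,4))
D0=np.array([.5223,.0062]); DY=np.radians(-0.5)
def dock(x,y,z,):
    return [D0[0]+x*np.cos(DY)-y*np.sin(DY), D0[1]+x*np.sin(DY)+y*np.cos(DY), z]
E
python3 -c "
from h import *
plan(dock(-.0985,0,.17),-0.5)"
```

```text
t 1.0 p [ 0.3684 -0.0836  0.2498] ya -20.49 j [-0.22 -0.   -0.28  1.3   0.    1.7 ] tilt [-0.     0.002] F [-0.8 -1.  -1.5] w 0.0853
dpos [0.3474 0.0674 0.2664] yaw -0.4443
```

Request:
jog_arm([
  {"delta_pos": [0.15, 0.03, 0.1], "yaw": -0.19, "fingers": 1},
  {"delta_pos": [0.3, 0.06, 0.2], "yaw": -0.38, "fingers": 1},
  {"delta_pos": [0.347, 0.067, 0.266], "yaw": -0.444, "fingers": 1},
  {"delta_pos": [0.347, 0.067, 0.266], "yaw": -0.444, "fingers": 1},
  {"delta_pos": [0.347, 0.067, 0.266], "yaw": -0.444, "fingers": 1},
])

```text
clock: 1.5
eef_pos: [0.4228, 0.001, 0.1696]
tool_rot: [0.714, 0.7, -0.001, -0.001]
ft_force: [-0.2, 0.1, -0.2]
grip_width: 0.0857
grasp_force: 0.0
```

```bash
python3 -c "
from h import *
plan(dock(-.0985,0,.06),-0.5)
c=cam('wrist'); save(c,'wrist1.png'); print(c['fx'],c['cx'],c['cy'])
w=cloud(c)
R_=R.from_rotvec(np.ravel(c['rvec'])).as_matrix(); print(-R_.T@np.ravel(c['tvec']), R_.T)
c=cam('top');w=cloud(c);z=w[...,2];v,u=np.mgrid[:480,:640]
im=c['image'].astype(int).sum(-1)
"
```

```text
t 1.5 p [0.4228 0.001  0.1696] ya -1.1 j [ 0.    0.15 -0.33  1.1  -0.    1.59] tilt [-0.003 -0.001] F [-0.2  0.1 -0.2] w 0.0857
dpos [0.0207 0.0039 0.3654] yaw -0.0134
371.64829954431775 318.41264217166605 242.0591549866447
[0.42449961 0.07963226 0.293756  ] [[ 0.99979633 -0.01856207 -0.00792113]
 [-0.02009914 -0.95124374 -0.30778462]
 [-0.0018218   0.30788114 -0.95142308]]
```

View pics/wrist1.png

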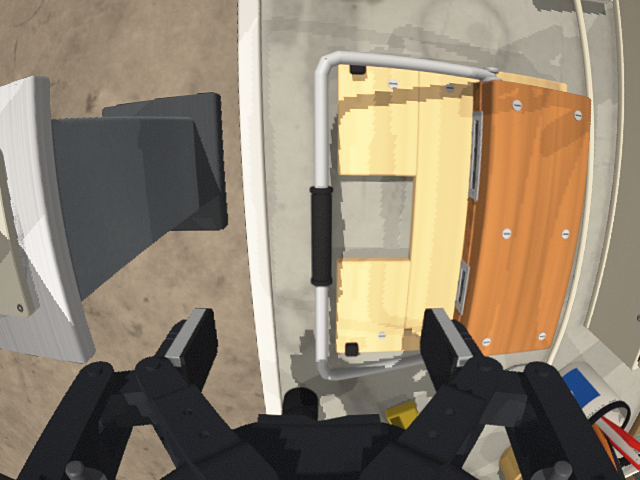

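The wrist view shows the sleeve centre at about (321,236) and its ends at (320,187) and (320,286). The narrow slot is at (463,287). I'll deproject these with the fisheye model.

```bash
cat >> h.py <<'E'
def fish(c,u,v,z=None):
    """world point of a wrist pixel: at world height z, or by range_z"""
    x,y=u-c['cx'],v-c['cy']; r=np.hypot(x,y); t=r/c['fx']
    d=np.array([x/r*np.tan(t),y/r*np.tan(t),1.])
    M=R.from_rotvec(np.ravel(c['rvec'])).as_matrix(); o=-M.T@np.ravel(c['tvec']); k=M.T@d
    s=c['range_z'][int(round(v)),int(round(u))] if z is None else (z-o[2])/k[2]
    return np.round(o+s*k,4)
E
python3 -c "
from h import *
c=cam('wrist')
for n,u,v in [('sl',321,236),('sl top',320,190),('sl bot',320,283),('block scr',507,233),('scr2',566,234),('FL',486,95),('FR',490,341),('tl',517,105),('bl',487,342),('tr',579,116),('br',542,336),('cut',414,177),('cut2',411,259)]: print(n,fish(c,u,v))
"
```

```text
sl [0.4257 0.0084 0.0639]
sl top [0.4256 0.0387 0.0638]
sl bot [ 0.4243 -0.025   0.064 ]
block scr [0.5663 0.0037 0.0498]
scr2 [0.6269 0.0015 0.0478]
FL [0.5448 0.1045 0.0438]
FR [ 0.5687 -0.0931  0.048 ]
tl [0.5681 0.0992 0.0488]
bl [ 0.5654 -0.0932  0.0489]
tr [0.6285 0.0977 0.0485]
br [ 0.6243 -0.0947  0.0483]
cut [0.4996 0.0393 0.0118]
cut2 [ 0.5001 -0.0288  0.0125]
```

Request:
jog_arm([
  {"delta_pos": [0.02, 0.008, 0.16], "yaw": 0, "fingers": 1},
  {"delta_pos": [0.02, 0.008, 0.32], "yaw": 0, "fingers": 1},
  {"delta_pos": [0.02, 0.008, 0.375], "yaw": 0, "fingers": 1},
  {"delta_pos": [0.02, 0.008, 0.375], "yaw": 0, "fingers": 0.5},
  {"delta_pos": [0.02, 0.008, 0.375], "yaw": 0, "fingers": 0},
  {"delta_pos": [0.02, 0.008, 0.375], "yaw": 0, "fingers": 0},
  {"delta_pos": [0.02, 0.008, 0.375], "yaw": 0, "fingers": 0},
  {"delta_pos": [0.02, 0.008, 0.375], "yaw": 0, "fingers": 0},
  {"delta_pos": [0.02, 0.008, 0.375], "yaw": 0, "fingers": 0},
  {"delta_pos": [0.02, 0.008, 0.375], "yaw": 0, "fingers": 0},
])

```text
clock: 2.65
eef_pos: [0.4238, 0.0073, 0.0577]
tool_rot: [0.714, 0.7, -0.002, -0.001]
ft_force: [-5.8, 0.2, 2.5]
grip_width: 0.0115
grasp_force: 58.4
```

```bash
sed -i 's/D0=np.array.*/D0=np.array([.5238,.005]); DY=np.radians(-0.9)/' h.py; python3 -c "
from h import *
p0=bot.get_obs()['eef_pos']; plan(p0,-.9)
t0=np.arcsin((p0[2]-.024)/.133); print(t0, p0[0]+.133*np.cos(t0))
H=np.array([p0[0]+.133*np.cos(t0),p0[2]-.133*np.sin(t0)])
for t in np.linspace(t0,2.12,21)[1:]: print(round(t,2), np.round((H[0]-.133*np.cos(t)-p0[0])/.3,3), np.round(-(H[1]+.133*np.sin(t)-p0[2])/.3,3))
"
```

```text
t 2.65 p [0.4238 0.0073 0.0577] ya -1.07 j [ 0.02  0.29 -0.49  0.8  -0.    1.61] tilt [-0.004 -0.   ] F [-5.8  0.2  2.5] w 0.0115
dpos [0. 0. 0.] yaw -0.0038
0.25592874548369476 0.552481721700885
0.35 0.012 -0.039
0.44 0.028 -0.078
0.54 0.048 -0.114
0.63 0.07 -0.149
0.72 0.096 -0.181
0.82 0.125 -0.21
0.91 0.156 -0.237
1.0 0.19 -0.261
1.09 0.226 -0.282
1.19 0.263 -0.299
1.28 0.302 -0.313
1.37 0.342 -0.323
1.47 0.383 -0.329
1.56 0.424 -0.331
1.65 0.466 -0.33
1.75 0.507 -0.324
1.84 0.547 -0.315
1.93 0.586 -0.302
2.03 0.624 -0.286
2.12 0.66 -0.266
```

Request:
jog_arm([
  {"delta_pos": [0, 0.007, -0.039], "yaw": 0, "fingers": 0},
  {"delta_pos": [0, 0.023, -0.078], "yaw": 0, "fingers": 0},
  {"delta_pos": [0, 0.043, -0.114], "yaw": 0, "fingers": 0},
  {"delta_pos": [0, 0.065, -0.149], "yaw": 0, "fingers": 0},
  {"delta_pos": [0, 0.091, -0.181], "yaw": 0, "fingers": 0},
  {"delta_pos": [0, 0.12, -0.21], "yaw": 0, "fingers": 0},
  {"delta_pos": [0, 0.151, -0.237], "yaw": 0, "fingers": 0},
  {"delta_pos": [0, 0.185, -0.261], "yaw": 0, "fingers": 0},
  {"delta_pos": [0, 0.221, -0.282], "yaw": 0, "fingers": 0},
  {"delta_pos": [0, 0.258, -0.299], "yaw": 0, "fingers": 0},
  {"delta_pos": [0, 0.297, -0.313], "yaw": 0, "fingers": 0},
  {"delta_pos": [0, 0.337, -0.323], "yaw": 0, "fingers": 0},
])

```text
clock: 3.85
eef_pos: [0.5264, 0.0058, 0.1582]
tool_rot: [0.714, 0.701, 0.0, -0.0]
ft_force: [-2.5, 0.8, 2.7]
grip_width: 0.0118
grasp_force: 62.1
```

```bash
python3 -c "
from h import *
p0=bot.get_obs()['eef_pos']; plan(p0,-.9)
H=np.array([.5525,.024]); print(np.arctan2(p0[2]-H[1],H[0]-p0[0]),np.hypot(p0[2]-H[1],H[0]-p0[0]))
for t in np.linspace(1.37,2.12,9)[1:]: print(round(t,2), np.round((H[0]-.133*np.cos(t)-p0[0])/.3,3), np.round(-(H[1]+.133*np.sin(t)-p0[2])/.3,3))
"
```

```text
t 3.85 p [0.5264 0.0058 0.1582] ya -1.05 j [ 0.01  0.35 -0.09  1.13  0.    1.6 ] tilt [0.    0.001] F [-2.5  0.8  2.7] w 0.0118
dpos [0. 0. 0.] yaw -0.0034
1.3786849079779806 0.13669075616848184
1.46 0.04 0.006
1.56 0.081 0.004
1.65 0.123 0.005
1.74 0.164 0.011
1.84 0.204 0.02
1.93 0.244 0.033
2.03 0.282 0.049
2.12 0.318 0.069
```

Request:
jog_arm([
  {"delta_pos": [0, 0.04, 0.002], "yaw": 0, "fingers": 0},
  {"delta_pos": [0, 0.081, 0.002], "yaw": 0, "fingers": 0},
  {"delta_pos": [0, 0.123, 0.005], "yaw": 0, "fingers": 0},
  {"delta_pos": [0, 0.164, 0.011], "yaw": 0, "fingers": 0},
  {"delta_pos": [0, 0.204, 0.02], "yaw": 0, "fingers": 0},
  {"delta_pos": [0, 0.244, 0.033], "yaw": 0, "fingers": 0},
  {"delta_pos": [0, 0.282, 0.049], "yaw": 0, "fingers": 0},
  {"delta_pos": [0, 0.311, 0.065], "yaw": 0, "fingers": 0},
  {"delta_pos": [0, 0.32, 0.07], "yaw": 0, "fingers": 0},
  {"delta_pos": [0, 0.325, 0.073], "yaw": 0, "fingers": 0},
  {"delta_pos": [0, 0.325, 0.073], "yaw": 0, "fingers": 0},
])

```text
clock: 4.95
eef_pos: [0.6206, 0.0044, 0.1377]
tool_rot: [0.713, 0.701, -0.002, -0.002]
ft_force: [-20.3, 1.8, 28.4]
grip_width: 0.0119
grasp_force: 72.1
```

```bash
python3 -c "
from h import *
p0=bot.get_obs()['eef_pos']; plan(p0,-.9)
H=np.array([.5525,.024]); print(np.arctan2(p0[2]-H[1],H[0]-p0[0]),np.hypot(p0[2]-H[1],H[0]-p0[0]))
"
```

```text
t 4.95 p [0.6206 0.0044 0.1377] ya -1.04 j [0.01 0.55 0.17 1.2  0.   1.6 ] tilt [-0.005  0.001] F [-20.3   1.8  28.4] w 0.0119
dpos [0. 0. 0.] yaw -0.0031
2.1100991826319464 0.13255735888436648
```

Request:
jog_arm([
  {"delta_pos": [0, -0.01, -0.01], "yaw": 0, "fingers": 0.6},
  {"delta_pos": [0, -0.01, -0.01], "yaw": 0, "fingers": 0.7},
  {"delta_pos": [0, -0.01, -0.01], "yaw": 0, "fingers": 0.7},
  {"delta_pos": [0, -0.01, -0.15], "yaw": 0, "fingers": 0.7},
  {"delta_pos": [0, -0.01, -0.3], "yaw": 0, "fingers": 0.7},
  {"delta_pos": [0, -0.15, -0.3], "yaw": 0, "fingers": 1},
  {"delta_pos": [0.1, -0.3, -0.3], "yaw": 0, "fingers": 1},
  {"delta_pos": [0.25, -0.35, -0.3], "yaw": 0, "fingers": 1},
  {"delta_pos": [0.4, -0.35, -0.3], "yaw": 0, "fingers": 1},
  {"delta_pos": [0.55, -0.35, -0.3], "yaw": 0, "fingers": 1},
  {"delta_pos": [0.7, -0.35, -0.3], "yaw": 0, "fingers": 1},
  {"delta_pos": [0.75, -0.35, -0.3], "yaw": 0, "fingers": 1},
])

```text
clock: 6.15
eef_pos: [0.524, 0.2346, 0.2218]
tool_rot: [0.712, 0.702, 0.0, -0.0]
ft_force: [0.5, -0.2, -0.1]
grip_width: 0.0855
grasp_force: 0.0
```

```bash
python3 -c "
from h import *
plan([.538,.317,.12],9)
c=cam('top'); w=cloud(c);z=w[...,2]; v,u=np.mgrid[:480,:640]
m=(z>.13)&(z<.2)&(v<260)&(v>150)&(u>230)&(u<370)&(abs(w[...,1])<.14); print('bar?',m.sum(),np.nanmedian(w[m],0), np.nanmin(w[m],0),np.nanmax(w[m],0))
c=cam('wrist'); save(c,'wrist2.png')
"
```

```text
t 6.15 p [0.524  0.2346 0.2218] ya -0.83 j [0.42 0.4  0.16 1.33 0.   2.01] tilt [-0.     0.001] F [ 0.5 -0.2 -0.1] w 0.0855
dpos [0.275  0.0429 0.3397] yaw -0.2185
bar? 520 [0.61826103 0.00123552 0.14172049] [ 0.60668119 -0.11426341  0.13003588] [0.62632703 0.12612583 0.15053521]
```

View pics/wrist2.png

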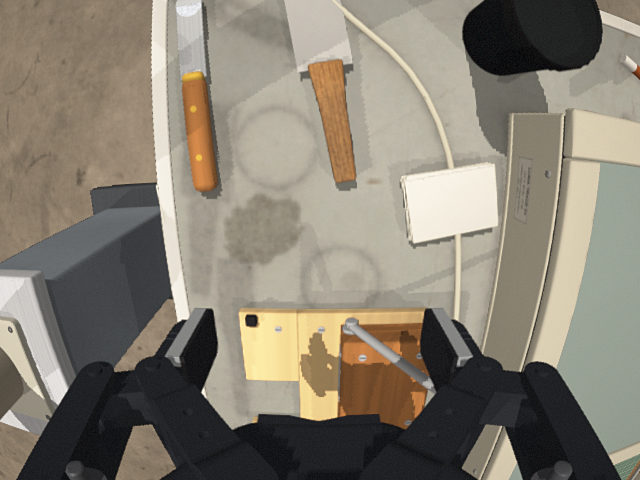

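The bail is fully back, with its bar at x=0.618, z=0.14. In the wrist view the scraper handle runs from its butt at (344,185) to its neck at (326,63), and the knife handle from its butt at (206,190) to its ferrule at (192,76).

```bash
python3 -c "
from h import *
c=cam('wrist')
P=lambda u,v,z:fish(c,u,v,z)
for n,b,f,zz,fy in [('scr',(344,184),(326,65),.016,-.012),('knife',(206,190),(192,76),.017,-.010)]:
    B=P(*b,zz); F=P(*f,zz); d=(B-F)[:2]; L=np.hypot(*d); d/=L
    print(n,B,F,'len',L,'ang',np.degrees(np.arctan2(d[1],d[0])),'grip40',B[:2]-.058*d)
"
```

```text
scr [0.5472 0.2591 0.016 ] [0.5326 0.3658 0.016 ] len 0.10769424311447667 ang -82.2084767747251 grip40 [0.539337   0.31656454]
knife [0.4206 0.2572 0.017 ] [0.4126 0.3634 0.017 ] len 0.10650089201504372 ang -85.69206996508393 grip40 [0.41624323 0.31503614]
```

Request:
jog_arm([
  {"delta_pos": [0.15, 0.02, 0.05], "yaw": -0.15, "fingers": 1},
  {"delta_pos": [0.274, 0.047, 0.15], "yaw": -0.203, "fingers": 1},
  {"delta_pos": [0.274, 0.047, 0.3], "yaw": -0.203, "fingers": 1},
  {"delta_pos": [0.274, 0.047, 0.45], "yaw": -0.203, "fingers": 1},
  {"delta_pos": [0.274, 0.047, 0.58], "yaw": -0.203, "fingers": 1},
  {"delta_pos": [0.274, 0.047, 0.64], "yaw": -0.203, "fingers": 1},
  {"delta_pos": [0.274, 0.047, 0.664], "yaw": -0.203, "fingers": 1},
  {"delta_pos": [0.274, 0.047, 0.664], "yaw": -0.203, "fingers": 0.5},
  {"delta_pos": [0.274, 0.047, 0.664], "yaw": -0.203, "fingers": 0.1},
  {"delta_pos": [0.274, 0.047, 0.664], "yaw": -0.203, "fingers": 0.1},
  {"delta_pos": [0.274, 0.047, 0.664], "yaw": -0.203, "fingers": 0.1},
  {"delta_pos": [0.274, 0.047, 0.664], "yaw": -0.203, "fingers": 0.1},
])

```text
clock: 7.5
eef_pos: [0.541, 0.3132, 0.0256]
tool_rot: [0.656, 0.755, 0.002, 0.001]
ft_force: [-0.7, -1.8, 5.3]
grip_width: 0.0232
grasp_force: 59.1
```

```bash
python3 -c "
from h import *
plan([.5392,.3165,.022],8.3)
"
```

```text
t 7.5 p [0.541  0.3132 0.0256] ya 8.06 j [ 0.52  0.65  0.04  0.95 -0.    1.96] tilt [0.004 0.002] F [-0.7 -1.8  5.3] w 0.0232
dpos [ 0.0118 -0.0045  0.0119] yaw -0.0054
```

The scraper is gripped, but turning it blade-forward from this side would need joint 6 at about 190°, past its limit. I'll release it, lift, make a half turn and regrip.

Request:
jog_arm([
  {"delta_pos": [0, 0, 0], "yaw": 0, "fingers": 1},
  {"delta_pos": [0, 0, 0], "yaw": 0, "fingers": 1},
  {"delta_pos": [0, 0, 0], "yaw": 0, "fingers": 1},
  {"delta_pos": [0, 0, -0.13], "yaw": 0, "fingers": 1},
  {"delta_pos": [0, 0, -0.28], "yaw": 0, "fingers": 1},
  {"delta_pos": [0, 0, -0.3], "yaw": -0.19, "fingers": 1},
  {"delta_pos": [0, 0, -0.3], "yaw": -0.38, "fingers": 1},
  {"delta_pos": [0, 0, -0.3], "yaw": -0.57, "fingers": 1},
  {"delta_pos": [0, 0, -0.3], "yaw": -0.76, "fingers": 1},
  {"delta_pos": [0, 0, -0.3], "yaw": -0.95, "fingers": 1},
  {"delta_pos": [0, 0, -0.3], "yaw": -1, "fingers": 1},
])

```text
clock: 8.6
eef_pos: [0.5394, 0.3124, 0.1131]
tool_rot: [0.315, 0.949, -0.0, -0.0]
ft_force: [0.5, 0.8, -0.0]
grip_width: 0.0857
grasp_force: 0.0
```

Request:
jog_arm([
  {"delta_pos": [0, 0, 0], "yaw": -0.19, "fingers": 1},
  {"delta_pos": [0, 0, 0], "yaw": -0.38, "fingers": 1},
  {"delta_pos": [0, 0, 0], "yaw": -0.57, "fingers": 1},
  {"delta_pos": [0, 0, 0], "yaw": -0.76, "fingers": 1},
  {"delta_pos": [0, 0, 0], "yaw": -0.95, "fingers": 1},
  {"delta_pos": [0, 0, 0], "yaw": -1, "fingers": 1},
])

```text
clock: 9.2
eef_pos: [0.5394, 0.3124, 0.1131]
tool_rot: [-0.072, 0.997, -0.0, -0.0]
ft_force: [0.0, 0.0, 0.1]
grip_width: 0.0854
grasp_force: 0.0
```

Request:
jog_arm([
  {"delta_pos": [0, 0, 0], "yaw": -0.19, "fingers": 1},
  {"delta_pos": [0, 0, 0], "yaw": -0.38, "fingers": 1},
  {"delta_pos": [0, 0, 0], "yaw": -0.57, "fingers": 1},
  {"delta_pos": [0, 0, 0], "yaw": -0.76, "fingers": 1},
  {"delta_pos": [0, 0, 0], "yaw": -0.95, "fingers": 1},
  {"delta_pos": [0, 0, 0], "yaw": -1, "fingers": 1},
])

```text
clock: 9.8
eef_pos: [0.5394, 0.3124, 0.1131]
tool_rot: [-0.448, 0.894, -0.0, -0.0]
ft_force: [-0.3, -0.3, -0.6]
grip_width: 0.0854
grasp_force: 0.0
```

Request:
jog_arm([
  {"delta_pos": [0, 0, 0], "yaw": -0.19, "fingers": 1},
  {"delta_pos": [0, 0, 0], "yaw": -0.38, "fingers": 1},
  {"delta_pos": [0, 0, 0], "yaw": -0.57, "fingers": 1},
  {"delta_pos": [0, 0, 0], "yaw": -0.76, "fingers": 1},
  {"delta_pos": [0, 0, 0], "yaw": -0.95, "fingers": 1},
  {"delta_pos": [0, 0, 0], "yaw": -1, "fingers": 1},
  {"delta_pos": [0, 0, 0], "yaw": -1, "fingers": 1},
])

```text
clock: 10.5
eef_pos: [0.5394, 0.3124, 0.1132]
tool_rot: [0.755, -0.656, -0.0, 0.0]
ft_force: [-0.5, 0.4, 0.2]
grip_width: 0.0857
grasp_force: 0.0
```

```bash
python3 -c "
from h import *
plan([.540,.316,.023],188.2)
c=cam('wrist'); save(c,'wrist3.png')
"
```

```text
t 10.5 p [0.5394 0.3124 0.1132] ya -171.95 j [ 0.52  0.57  0.13  1.14  0.   -1.19] tilt [-0.001 -0.   ] F [-0.5  0.4  0.2] w 0.0857
dpos [-0.0116 -0.0038  0.3005] yaw -0.0034
```

View pics/wrist3.png

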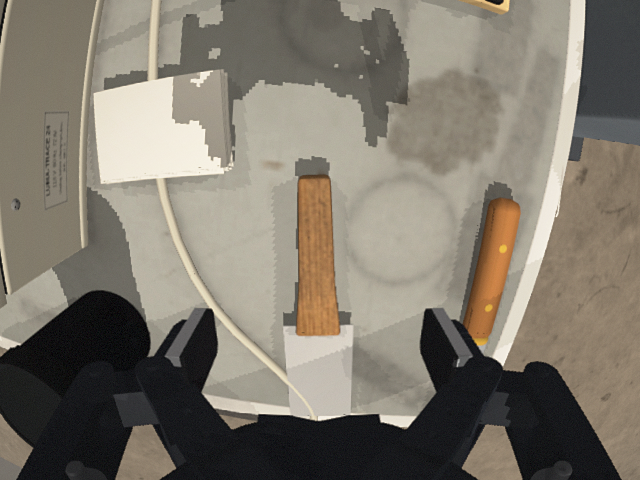

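The handle is centred between the fingers and aligned with them: butt at (314,176), neck at (318,334), finger midline at u≈318. I'll go straight down and grip it.

Request:
jog_arm([
  {"delta_pos": [-0.01, -0.003, 0.15], "yaw": 0, "fingers": 1},
  {"delta_pos": [-0.01, -0.003, 0.27], "yaw": 0, "fingers": 1},
  {"delta_pos": [-0.01, -0.003, 0.3], "yaw": 0, "fingers": 1},
  {"delta_pos": [-0.01, -0.003, 0.3], "yaw": 0, "fingers": 0.5},
  {"delta_pos": [-0.01, -0.003, 0.3], "yaw": 0, "fingers": 0.1},
  {"delta_pos": [-0.01, -0.003, 0.3], "yaw": 0, "fingers": 0.1},
  {"delta_pos": [-0.01, -0.003, 0.3], "yaw": 0, "fingers": 0.1},
  {"delta_pos": [-0.01, -0.003, 0.3], "yaw": 0, "fingers": 0.1},
  {"delta_pos": [-0.01, -0.003, 0.15], "yaw": 0, "fingers": 0.1},
  {"delta_pos": [-0.01, -0.003, 0.0], "yaw": 0, "fingers": 0.1},
  {"delta_pos": [-0.01, -0.003, -0.1], "yaw": 0, "fingers": 0.1},
  {"delta_pos": [-0.01, -0.003, -0.1], "yaw": 0, "fingers": 0.1},
])

```text
clock: 11.75
eef_pos: [0.5434, 0.3174, 0.1504]
tool_rot: [0.755, -0.656, 0.002, -0.006]
ft_force: [-0.3, 0.6, -0.4]
grip_width: 0.0232
grasp_force: 59.0
```

```bash
sed -i 's/D0=np.array.*/D0=np.array([.523,.005]); DY=np.radians(-0.9)/' h.py; python3 -c "
from h import *
plan(dock(-.145,.055,.14),89.1)
"
```

```text
t 11.75 p [0.5434 0.3174 0.1504] ya -171.95 j [ 0.53  0.54  0.19  1.21 -0.   -1.18] tilt [0.01  0.006] F [-0.3  0.6 -0.4] w 0.0232
dpos [0.7656 0.6623 0.0237] yaw -1.8012
```

Request:
jog_arm([
  {"delta_pos": [0.06, 0.08, 0], "yaw": 0.12, "fingers": 0.1},
  {"delta_pos": [0.13, 0.16, 0], "yaw": 0.28, "fingers": 0.1},
  {"delta_pos": [0.2, 0.24, 0], "yaw": 0.44, "fingers": 0.1},
  {"delta_pos": [0.28, 0.32, 0], "yaw": 0.6, "fingers": 0.1},
  {"delta_pos": [0.36, 0.4, 0], "yaw": 0.75, "fingers": 0.1},
  {"delta_pos": [0.45, 0.46, 0], "yaw": 0.88, "fingers": 0.1},
  {"delta_pos": [0.54, 0.5, 0], "yaw": 0.96, "fingers": 0.1},
  {"delta_pos": [0.6, 0.54, 0], "yaw": 1, "fingers": 0.1},
  {"delta_pos": [0.6, 0.54, 0], "yaw": 1, "fingers": 0.1},
])

```text
clock: 12.65
eef_pos: [0.4027, 0.1125, 0.1429]
tool_rot: [-0.445, 0.895, 0.0, -0.001]
ft_force: [-0.7, 0.5, -0.2]
grip_width: 0.0238
grasp_force: 59.1
```

Request:
jog_arm([
  {"delta_pos": [0, 0, 0], "yaw": 0.15, "fingers": 0.1},
  {"delta_pos": [0, 0, 0], "yaw": 0.33, "fingers": 0.1},
  {"delta_pos": [0, 0, 0], "yaw": 0.51, "fingers": 0.1},
  {"delta_pos": [0, 0, 0], "yaw": 0.69, "fingers": 0.1},
  {"delta_pos": [0, 0, 0], "yaw": 0.86, "fingers": 0.1},
  {"delta_pos": [0, 0, 0], "yaw": 1, "fingers": 0.1},
])

```text
clock: 13.25
eef_pos: [0.4051, 0.1154, 0.1432]
tool_rot: [-0.068, 0.998, 0.0, -0.0]
ft_force: [1.0, -0.5, 0.4]
grip_width: 0.0235
grasp_force: 59.1
```

```bash
python3 -c "
from h import *
plan(dock(-.145,.055,.12),89.1)
"
```

```text
t 13.25 p [0.4051 0.1154 0.1432] ya 97.83 j [ 0.28  0.17 -0.38  1.02  0.    0.14] tilt [-0.  0.] F [ 1.  -0.5  0.4] w 0.0235
dpos [ 0.1108 -0.1635  0.0772] yaw 0.1941
```

Request:
jog_arm([
  {"delta_pos": [0.06, -0.08, 0.03], "yaw": 0.1, "fingers": 0.1},
  {"delta_pos": [0.11, -0.163, 0.07], "yaw": 0.194, "fingers": 0.1},
  {"delta_pos": [0.11, -0.163, 0.077], "yaw": 0.194, "fingers": 0.1},
  {"delta_pos": [0.11, -0.163, 0.077], "yaw": 0.194, "fingers": 0.1},
])

```text
clock: 13.65
eef_pos: [0.379, 0.0618, 0.12]
tool_rot: [0.006, 1.0, 0.0, -0.0]
ft_force: [0.4, 0.3, -0.3]
grip_width: 0.0233
grasp_force: 59.2
```

```bash
python3 -c "
from h import *
plan(dock(-.145,.055,.04),89.1)
c=cam('wrist'); save(c,'wrist4.png'); c.pop('x',0); np.save('w4.npy',c,allow_pickle=True)
c=cam('top'); save(c,'top4.png'); np.save('t4.npy',c,allow_pickle=True)
"
```

```text
t 13.65 p [0.379  0.0618 0.12  ] ya 89.33 j [ 0.16  0.13 -0.5   0.94  0.    0.17] tilt [-0.001  0.   ] F [ 0.4  0.3 -0.3] w 0.0233
dpos [2.000e-04 1.500e-03 2.665e-01] yaw 0.0051
```

View pics/wrist4.png

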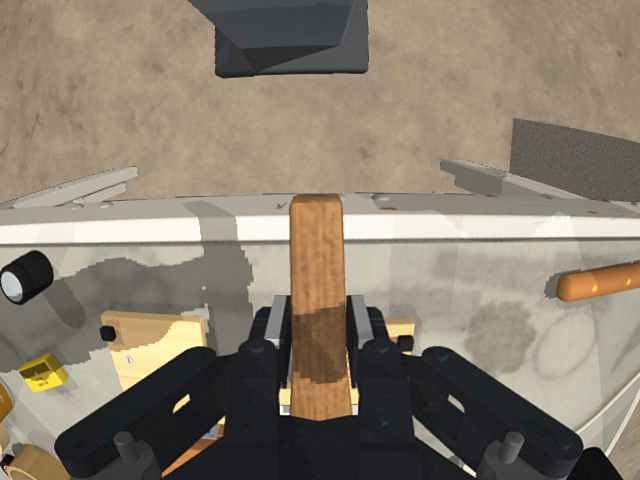

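This wrist view looks backwards: the handle is seen square in the fingers at (318,300), but the blade is hidden. I'll compare the blade with the dock in the top camera instead.

```bash
python3 -c "
from h import *
im=cv2.imread('pics/top4.png'); cv2.imwrite('pics/crop4.png',cv2.resize(im[195:315,235:365],None,fx=5,fy=5,interpolation=cv2.INTER_CUBIC))
"
```

```text
(no output)
```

View pics/crop4.png

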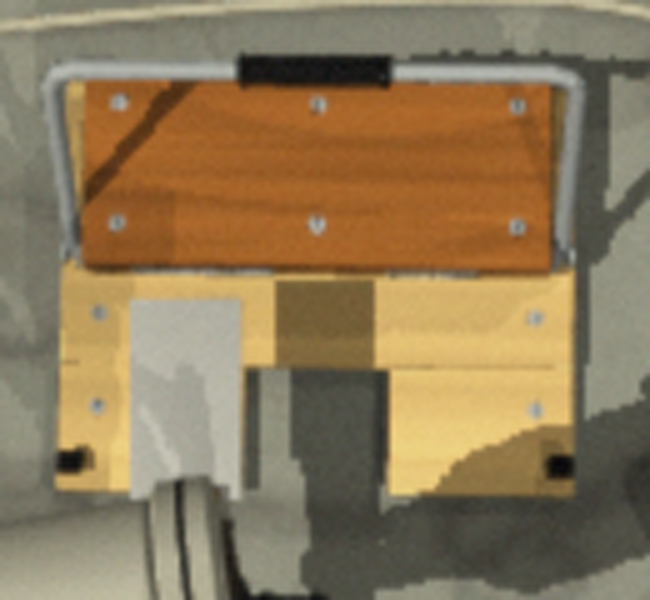

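The crop shows the blade edges at u=130.5 and 241 with the tip at v=298. The block front corners are at (83,268) and (551,271), and the base edges at u=60 and 575. I'll deproject them all from this one image.

```bash
cat >> h.py <<'E'
def pin(c,u,v,z):
    M=R.from_rotvec(np.ravel(c['rvec'])).as_matrix(); o=-M.T@np.ravel(c['tvec']); k=M.T@np.array([(u-c['cx'])/c['fx'],(v-c['cy'])/c['fy'],1])
    return np.round(o+(z-o[2])/k[2]*k,4)
E
python3 -c "
from h import *
c=np.load('t4.npy',allow_pickle=True).item(); w=cloud(c)
q=lambda u,v,z:pin(c,235+u/5-.4,195+v/5-.4,z)
print('blade z',np.nanmedian(w[258:285,263:280,2]),'block z',np.nanmedian(w[220:245,260:340,2]),'base',np.nanmedian(w[260:280,315:345,2]))
z=np.nanmedian(w[258:270,264:280,2])
for n,u,v,zz in [('bl tipL',130.5,298,z),('bl tipR',241.5,298,z),('bl L',131,450,z),('bl R',240.5,450,z),('FL',83,270,.048),('FR',551,272,.048),('BL',85,80,.048),('BR',551,80,.048),('baseL1',61,300,.012),('baseR1',575,300,.012),('baseL2',56,490,.012),('baseR2',575,494,.012),('cutL',245,368,.012),('cutR',388,370,.012),('s1',119,102,.05),('s2',517,106,.05),('s3',117,223,.05),('s4',517,227,.05),('b1',99,313,.014),('b2',536,318,.014),('b3',97,406,.014),('b4',536,410,.014),('slotL1',142,270,.026),('slotL2',272,272,.026),('slotR1',389,273,.026),('slotR2',478,274,.026)]: print(n,q(u,v,zz))
"
```

```text
blade z 0.10253254739072142 block z 0.04714154644319042 base 0.011260598645040185
bl tipL [0.5226 0.0885 0.1027]
bl tipR [0.5224 0.0385 0.1027]
bl L [0.4543 0.0877 0.1027]
bl R [0.4541 0.0387 0.1027]
FL [0.5413 0.1164 0.048 ]
FR [ 0.5395 -0.105   0.048 ]
BL [0.6326 0.1165 0.048 ]
BR [ 0.6317 -0.1062  0.048 ]
baseL1 [0.5306 0.131  0.012 ]
baseR1 [ 0.5296 -0.1189  0.012 ]
baseL2 [0.4388 0.1322 0.012 ]
baseR2 [ 0.4358 -0.1176  0.012 ]
cutL [0.4972 0.0414 0.012 ]
cutR [ 0.4959 -0.0278  0.012 ]
s1 [0.6215 0.0999 0.05  ]
s2 [ 0.6189 -0.0897  0.05  ]
s3 [0.5634 0.1003 0.05  ]
s4 [ 0.5608 -0.0891  0.05  ]
b1 [0.524  0.1122 0.014 ]
b2 [ 0.5207 -0.0997  0.014 ]
b3 [0.479  0.1127 0.014 ]
b4 [ 0.4762 -0.0992  0.014 ]
slotL1 [0.5436 0.0905 0.026 ]
slotL2 [0.5424 0.0279 0.026 ]
slotR1 [ 0.5417 -0.0285  0.026 ]
slotR2 [ 0.541  -0.0713  0.026 ]
```

The blade measures 50 mm wide as it should. Its tip centre is at y=0.0635, and it should be at 0.0612. A turn of about 0.7° about the TCP puts it in line, so I'll do that and descend to slot height.

Request:
jog_arm([
  {"delta_pos": [0, -0.001, 0.1], "yaw": 0.016, "fingers": 0.1},
  {"delta_pos": [0, -0.001, 0.2], "yaw": 0.016, "fingers": 0.1},
  {"delta_pos": [0, -0.001, 0.26], "yaw": 0.016, "fingers": 0.1},
  {"delta_pos": [0, -0.001, 0.268], "yaw": 0.016, "fingers": 0.1},
  {"delta_pos": [0, -0.001, 0.268], "yaw": 0.016, "fingers": 0.1},
])

```text
clock: 14.25
eef_pos: [0.3796, 0.062, 0.0401]
tool_rot: [0.012, 1.0, 0.0, -0.0]
ft_force: [0.0, 0.6, -0.5]
grip_width: 0.0237
grasp_force: 59.2
```

```bash
python3 -c "
from h import *
plan(dock(-.036,.055,.0392),88.6)
c=cam('top'); save(c,'top5.png'); w=cloud(c)
print('blade z rows',[ (r,np.round(np.nanmedian(w[r,264:280,[0,1,2]],1),4)) for r in range(250,290,6)])
# subpixel blade edges: per-row gradient of brightness-colour
s=c['image'].astype(float); sat=s.max(-1)-s.min(-1)
sat=cv2.resize(sat,None,fx=4,fy=4,interpolation=cv2.INTER_CUBIC)
for r in range(257,284,4):
    row=sat[r*4+2]; g=row<50; xs=np.where(g[4*255:4*288])[0]
    a,b=(4*255+xs.min())/4,(4*255+xs.max())/4
    print(r,a,b,pin(c,a-.3,r,.022),pin(c,b-.1,r,.022))
"
```

```text
t 14.25 p [0.3796 0.062  0.0401] ya 88.68 j [ 0.16  0.25 -0.61  0.71  0.    0.18] tilt [-0.  0.] F [ 0.   0.6 -0.5] w 0.0237
dpos [-0.3609  0.0036  0.0029] yaw 0.0017
blade z rows [(250, array([0.5418, 0.071 , 0.0108])), (256, array([0.5271, 0.0708, 0.0115])), (262, array([0.5115, 0.0704, 0.0231])), (268, array([0.4971, 0.07  , 0.0214])), (274, array([0.4827, 0.07  , 0.0214])), (280, array([0.4683, 0.0699, 0.0213])), (286, array([0.454 , 0.0696, 0.0213]))]
257 255.0 256.0 [0.5237 0.1107 0.022 ] [0.5237 0.1078 0.022 ]
261 265.0 286.0 [0.514  0.0865 0.022 ] [0.5138 0.0354 0.022 ]
265 265.0 286.0 [0.5043 0.0864 0.022 ] [0.5041 0.0354 0.022 ]
269 265.0 287.75 [0.4947 0.0863 0.022 ] [0.4945 0.0312 0.022 ]
273 265.0 287.75 [0.4851 0.0863 0.022 ] [0.4849 0.0312 0.022 ]
277 265.0 287.75 [0.4755 0.0862 0.022 ] [0.4753 0.0312 0.022 ]
281 265.0 287.75 [0.466  0.0861 0.022 ] [0.4658 0.0311 0.022 ]
```

The blade is at z≈21 and centred at y=0.061, both in line with the slot. I'll start inserting.

Request:
jog_arm([
  {"delta_pos": [-0.03, 0.0, -0.002], "yaw": 0, "fingers": 0.1},
  {"delta_pos": [-0.06, 0.0005, -0.002], "yaw": 0, "fingers": 0.1},
  {"delta_pos": [-0.08, 0.0008, -0.002], "yaw": 0, "fingers": 0.1},
  {"delta_pos": [-0.1, 0.001, -0.002], "yaw": 0, "fingers": 0.1},
  {"delta_pos": [-0.12, 0.0012, -0.002], "yaw": 0, "fingers": 0.1},
  {"delta_pos": [-0.14, 0.0014, -0.002], "yaw": 0, "fingers": 0.1},
])

```text
clock: 14.9
eef_pos: [0.4216, 0.0607, 0.0406]
tool_rot: [0.012, 1.0, -0.0, -0.0]
ft_force: [-0.0, 0.9, -0.8]
grip_width: 0.0233
grasp_force: 59.2
```

```bash
python3 -c "
from h import *
plan(dock(-.036,.055,.0392),88.6)
c=cam('top'); w=cloud(c)
print('z rows',[ (r,np.round(np.nanmedian(w[r,266:278,[0,1,2]],1),4)) for r in range(246,272,3)])"
```

```text
t 14.9 p [0.4216 0.0607 0.0406] ya 88.59 j [ 0.14  0.32 -0.51  0.75  0.    0.17] tilt [-0. -0.] F [-0.   0.9 -0.8] w 0.0233
dpos [-0.2208  0.0051  0.0046] yaw -0.0001
z rows [(246, array([0.5474, 0.0682, 0.0473])), (249, array([0.5427, 0.0699, 0.0241])), (252, array([0.5356, 0.0701, 0.0225])), (255, array([0.5283, 0.0701, 0.0239])), (258, array([0.5212, 0.0704, 0.0219])), (261, array([0.5139, 0.07  , 0.0221])), (264, array([0.5066, 0.0699, 0.0222])), (267, array([0.4692, 0.0392, 0.4357])), (270, array([0.4635, 0.0381, 0.4499]))]
```

Request:
jog_arm([
  {"delta_pos": [-0.03, 0.002, 0], "yaw": 0, "fingers": 0.1},
  {"delta_pos": [-0.06, 0.003, 0], "yaw": 0, "fingers": 0.1},
  {"delta_pos": [-0.09, 0.0035, 0], "yaw": 0, "fingers": 0.1},
  {"delta_pos": [-0.12, 0.004, 0.0], "yaw": 0, "fingers": 0.1},
  {"delta_pos": [-0.15, 0.0043, 0.0], "yaw": 0, "fingers": 0.1},
  {"delta_pos": [-0.17, 0.0047, 0.0], "yaw": 0, "fingers": 0.1},
  {"delta_pos": [-0.18, 0.0047, 0.0], "yaw": 0, "fingers": 0.1},
])

```text
clock: 15.65
eef_pos: [0.476, 0.0608, 0.0406]
tool_rot: [0.012, 1.0, 0.0, 0.0]
ft_force: [0.4, 0.6, -1.0]
grip_width: 0.0233
grasp_force: 59.2
```

```bash
python3 -c "
from h import *
plan(dock(-.036,.055,.0392),88.6)"
```

```text
t 15.65 p [0.476  0.0608 0.0406] ya 88.6 j [ 0.13  0.4  -0.37  0.8   0.    0.15] tilt [0. 0.] F [ 0.4  0.6 -1. ] w 0.0233
dpos [-0.0396  0.0001  0.0046] yaw -0.0001
```

Request:
jog_arm([
  {"delta_pos": [-0.008, 0, 0], "yaw": 0, "fingers": 0.1},
  {"delta_pos": [-0.013, 0, 0.001], "yaw": 0, "fingers": 0.1},
  {"delta_pos": [-0.017, 0, 0.001], "yaw": 0, "fingers": 0.1},
  {"delta_pos": [-0.02, 0, 0.001], "yaw": 0, "fingers": 0.1},
  {"delta_pos": [-0.02, 0, 0.001], "yaw": 0, "fingers": 0.1},
])

```text
clock: 16.15
eef_pos: [0.4811, 0.0607, 0.0404]
tool_rot: [0.012, 1.0, -0.0, 0.0]
ft_force: [1.1, 0.6, -0.4]
grip_width: 0.0235
grasp_force: 59.2
```

Request:
jog_arm([
  {"delta_pos": [-0.005, 0, 0], "yaw": 0, "fingers": 0.1},
  {"delta_pos": [-0.01, 0, 0], "yaw": 0, "fingers": 0.1},
  {"delta_pos": [-0.015, 0, 0], "yaw": 0, "fingers": 0.1},
  {"delta_pos": [-0.018, 0, 0], "yaw": 0, "fingers": 0.1},
  {"delta_pos": [-0.018, 0, 0], "yaw": 0, "fingers": 0.1},
])

```text
clock: 16.65
eef_pos: [0.4829, 0.0605, 0.039]
tool_rot: [0.012, 1.0, 0.0, -0.004]
ft_force: [-6.9, 1.3, 0.6]
grip_width: 0.0232
grasp_force: 59.6
```

Request:
jog_arm([
  {"delta_pos": [-0.008, 0, 0], "yaw": 0, "fingers": 0.1},
  {"delta_pos": [-0.012, 0, 0], "yaw": 0, "fingers": 0.1},
  {"delta_pos": [-0.012, 0, 0], "yaw": 0, "fingers": 0.1},
])

```text
clock: 16.95
eef_pos: [0.4831, 0.0605, 0.0383]
tool_rot: [0.012, 1.0, 0.0, -0.007]
ft_force: [-13.3, 2.2, 3.8]
grip_width: 0.0232
grasp_force: 60.2
```

```bash
python3 -c "
from h import *
c=cam('wrist'); save(c,'wrist6.png')
np.save('w6.npy',c,allow_pickle=True); plan([0,0,0],0)"
```

```text
t 17.0 p [0.4832 0.0605 0.0384] ya 88.64 j [ 0.12  0.43 -0.34  0.82  0.    0.15] tilt [-0.014  0.   ] F [-13.6   1.7   3.7] w 0.0238
dpos [ 1.6033 -0.2398  0.1504] yaw 1.9697
```

View pics/wrist6.png

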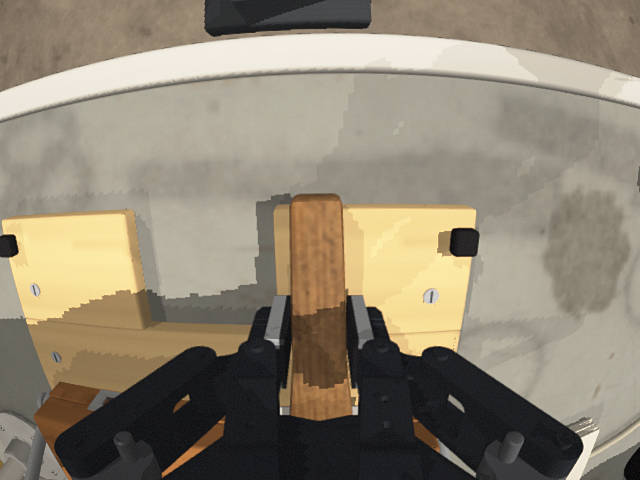

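The butt is at (317,194), just beyond the board's front edge at v≈206. It should overhang by 8 mm, so I'll check that.

```bash
python3 -c "
from h import *
c=np.load('w6.npy',allow_pickle=True).item()
print('butt',fish(c,317,194.5,.026),fish(c,317,197,.028),'base',fish(c,280,206,.012),fish(c,370,206,.012),fish(c,460,208,.012),fish(c,60,214,.012))"
```

```text
butt [0.4297 0.061  0.026 ] [0.4303 0.061  0.028 ] base [0.4366 0.0454 0.012 ] [0.4374 0.083  0.012 ] [0.4386 0.1233 0.012 ] [ 0.4348 -0.0676  0.012 ]
```

The overhang is about 7 mm and the push met the solid stop, so the scraper is home. I'll release it and go up.

Request:
jog_arm([
  {"delta_pos": [0, 0, 0], "yaw": 0, "fingers": 0.8},
  {"delta_pos": [0, 0, 0], "yaw": 0, "fingers": 0.8},
  {"delta_pos": [0, 0, 0], "yaw": 0, "fingers": 0.8},
  {"delta_pos": [0.005, 0, -0.1], "yaw": 0, "fingers": 0.8},
  {"delta_pos": [0.01, 0, -0.25], "yaw": 0, "fingers": 0.8},
  {"delta_pos": [0.01, 0, -0.4], "yaw": 0, "fingers": 1},
  {"delta_pos": [0.01, 0.13, -0.4], "yaw": -0.18, "fingers": 1},
  {"delta_pos": [0.01, 0.27, -0.4], "yaw": -0.36, "fingers": 1},
  {"delta_pos": [0.05, 0.41, -0.4], "yaw": -0.54, "fingers": 1},
  {"delta_pos": [0.1, 0.55, -0.4], "yaw": -0.72, "fingers": 1},
  {"delta_pos": [0.15, 0.68, -0.4], "yaw": -0.9, "fingers": 1},
  {"delta_pos": [0.2, 0.8, -0.4], "yaw": -1, "fingers": 1},
])

```text
clock: 18.2
eef_pos: [0.4361, 0.304, 0.1609]
tool_rot: [-0.374, 0.928, 0.0, 0.001]
ft_force: [1.1, -0.2, 1.1]
grip_width: 0.0851
grasp_force: 0.0
```

Request:
jog_arm([
  {"delta_pos": [0, 0, 0], "yaw": -0.19, "fingers": 1},
  {"delta_pos": [0, 0, 0], "yaw": -0.38, "fingers": 1},
  {"delta_pos": [0, 0, 0], "yaw": -0.57, "fingers": 1},
  {"delta_pos": [0, 0, 0], "yaw": -0.76, "fingers": 1},
  {"delta_pos": [0, 0, 0], "yaw": -0.95, "fingers": 1},
  {"delta_pos": [0, 0, 0], "yaw": -1, "fingers": 1},
  {"delta_pos": [0, 0, 0], "yaw": -1, "fingers": 1},
])

```text
clock: 18.9
eef_pos: [0.4367, 0.3022, 0.1607]
tool_rot: [-0.698, 0.716, -0.0, 0.001]
ft_force: [0.2, 0.1, -0.3]
grip_width: 0.0852
grasp_force: 0.0
```

```bash
python3 -c "
from h import *
plan([.4162,.315,.10],4.3)
c=cam('top'); save(c,'top7.png'); np.save('t7.npy',c,allow_pickle=True); w=cloud(c)
for r in range(244,312,3): print(r,np.round(np.nanmedian(w[r,268:276,[0,1,2]],1),4))"
```

```text
t 18.9 p [0.4367 0.3022 0.1607] ya 178.58 j [ 0.61  0.36 -0.08  1.14 -0.   -0.94] tilt [0.001 0.001] F [ 0.2  0.1 -0.3] w 0.0852
dpos [-0.0409  0.0697  0.2024] yaw -0.1271
244 [0.5523 0.0686 0.0459]
247 [0.5452 0.0686 0.0456]
250 [0.5407 0.0703 0.0211]
253 [0.5327 0.0698 0.028 ]
256 [0.5254 0.0696 0.0286]
259 [0.5183 0.0696 0.0276]
262 [0.5111 0.0696 0.0263]
265 [0.5039 0.0694 0.0263]
268 [0.4967 0.0694 0.0273]
271 [0.4895 0.0695 0.0272]
274 [0.4824 0.0696 0.0254]
277 [0.4752 0.0695 0.0266]
280 [0.4682 0.0696 0.0244]
283 [0.461  0.0693 0.0258]
286 [0.4538 0.0693 0.0261]
289 [0.4467 0.0692 0.0276]
292 [0.4396 0.0693 0.025 ]
295 [0.4325 0.0692 0.026 ]
298 [0.4258 0.0713 0.0008]
301 [0.4186 0.0713 0.0005]
304 [ 0.4114  0.0712 -0.0012]
307 [ 0.4042  0.0727 -0.0014]
310 [0.397  0.0708 0.001 ]
```

Request:
jog_arm([
  {"delta_pos": [-0.041, 0.07, 0.1], "yaw": -0.127, "fingers": 1},
  {"delta_pos": [-0.041, 0.07, 0.25], "yaw": -0.127, "fingers": 1},
  {"delta_pos": [-0.041, 0.07, 0.38], "yaw": -0.127, "fingers": 1},
  {"delta_pos": [-0.041, 0.07, 0.457], "yaw": -0.127, "fingers": 1},
  {"delta_pos": [-0.041, 0.07, 0.457], "yaw": -0.127, "fingers": 0.5},
  {"delta_pos": [-0.041, 0.07, 0.457], "yaw": -0.127, "fingers": 0.1},
  {"delta_pos": [-0.041, 0.07, 0.457], "yaw": -0.127, "fingers": 0.1},
  {"delta_pos": [-0.041, 0.07, 0.457], "yaw": -0.127, "fingers": 0.1},
  {"delta_pos": [-0.041, 0.07, 0.457], "yaw": -0.127, "fingers": 0.1},
  {"delta_pos": [-0.041, 0.07, 0.3], "yaw": -0.127, "fingers": 0.1},
  {"delta_pos": [-0.041, 0.07, 0.15], "yaw": -0.127, "fingers": 0.1},
  {"delta_pos": [-0.041, 0.07, 0.05], "yaw": -0.127, "fingers": 0.1},
])

```text
clock: 20.15
eef_pos: [0.4164, 0.3154, 0.1491]
tool_rot: [0.733, -0.68, 0.0, -0.002]
ft_force: [-0.3, 0.6, -1.0]
grip_width: 0.0223
grasp_force: 59.3
```

```bash
sed -i 's/D0=np.array.*/D0=np.array([.522,.0062]); DY=np.radians(-0.75)/' h.py; python3 -c "
from h import *
plan(dock(-.145,-.055,.12),89.2)"
```

```text
t 20.15 p [0.4164 0.3154 0.1491] ya -175.69 j [ 0.65  0.35 -0.12  1.1  -0.   -1.  ] tilt [0.004 0.003] F [-0.3  0.6 -1. ] w 0.0223
dpos [1.1945 0.2244 0.0932] yaw -1.8865
```

Request:
jog_arm([
  {"delta_pos": [0.08, 0.02, 0], "yaw": 0.12, "fingers": 0.1},
  {"delta_pos": [0.18, 0.04, 0], "yaw": 0.28, "fingers": 0.1},
  {"delta_pos": [0.3, 0.06, 0], "yaw": 0.44, "fingers": 0.1},
  {"delta_pos": [0.42, 0.09, 0], "yaw": 0.6, "fingers": 0.1},
  {"delta_pos": [0.54, 0.11, 0], "yaw": 0.75, "fingers": 0.1},
  {"delta_pos": [0.66, 0.14, 0], "yaw": 0.88, "fingers": 0.1},
  {"delta_pos": [0.78, 0.16, 0], "yaw": 0.96, "fingers": 0.1},
  {"delta_pos": [0.88, 0.18, 0], "yaw": 1, "fingers": 0.1},
  {"delta_pos": [0.9, 0.18, 0], "yaw": 1, "fingers": 0.1},
])

```text
clock: 21.05
eef_pos: [0.3811, 0.039, 0.146]
tool_rot: [-0.415, 0.91, -0.0, 0.0]
ft_force: [0.5, -0.3, -0.3]
grip_width: 0.0225
grasp_force: 59.3
```

Request:
jog_arm([
  {"delta_pos": [0, 0, 0], "yaw": 0.15, "fingers": 0.1},
  {"delta_pos": [0, 0, 0], "yaw": 0.33, "fingers": 0.1},
  {"delta_pos": [0, 0, 0], "yaw": 0.51, "fingers": 0.1},
  {"delta_pos": [0, 0, 0], "yaw": 0.69, "fingers": 0.1},
  {"delta_pos": [0, 0, 0], "yaw": 0.86, "fingers": 0.1},
  {"delta_pos": [0, 0, 0], "yaw": 1, "fingers": 0.1},
  {"delta_pos": [0, 0, 0], "yaw": 1, "fingers": 0.1},
])

```text
clock: 21.75
eef_pos: [0.3822, 0.042, 0.1458]
tool_rot: [-0.038, 0.999, 0.0, 0.001]
ft_force: [0.6, -0.7, -0.6]
grip_width: 0.0225
grasp_force: 59.3
```

```bash
python3 -c "
from h import *
plan(dock(-.145,-.055,.12),89.2)"
```

```text
t 21.75 p [0.3822 0.042  0.1458] ya 94.39 j [ 0.11  0.1  -0.46  1.01  0.    0.03] tilt [0.001 0.   ] F [ 0.6 -0.7 -0.6] w 0.0225
dpos [ 0.0426 -0.2938  0.0858] yaw 0.1153
```

Request:
jog_arm([
  {"delta_pos": [0.01, -0.1, 0.02], "yaw": 0.05, "fingers": 0.1},
  {"delta_pos": [0.03, -0.2, 0.05], "yaw": 0.1, "fingers": 0.1},
  {"delta_pos": [0.043, -0.28, 0.08], "yaw": 0.115, "fingers": 0.1},
  {"delta_pos": [0.043, -0.294, 0.086], "yaw": 0.115, "fingers": 0.1},
  {"delta_pos": [0.043, -0.294, 0.086], "yaw": 0.115, "fingers": 0.1},
])

```text
clock: 22.25
eef_pos: [0.3757, -0.0476, 0.1196]
tool_rot: [0.007, 1.0, 0.0, -0.0]
ft_force: [0.1, -0.1, -0.6]
grip_width: 0.0223
grasp_force: 59.4
```

```bash
python3 -c "
from h import *
plan(dock(-.145,-.055,.04),89.2)
c=cam('top'); save(c,'top8.png'); np.save('t8.npy',c,allow_pickle=True); w=cloud(c)
for r in range(246,300,4): print(r,np.round(np.nanmedian(w[r,318:326,[0,1,2]],1),4))
cv2.imwrite('pics/crop8.png',cv2.resize(c['image'][195:315,235:365,::-1],None,fx=5,fy=5,interpolation=cv2.INTER_CUBIC))"
```

```text
t 22.25 p [ 0.3757 -0.0476  0.1196] ya 89.16 j [-0.13  0.12 -0.51  0.94  0.   -0.11] tilt [-0.     0.001] F [ 0.1 -0.1 -0.6] w 0.0223
dpos [-0.002   0.0023  0.2652] yaw -0.001
246 [ 0.5469 -0.05    0.0475]
250 [ 0.541  -0.0507  0.0138]
254 [ 0.5315 -0.0506  0.0107]
258 [ 0.5215 -0.0496  0.0129]
262 [ 0.5043 -0.0496  0.1034]
266 [ 0.4954 -0.0484  0.1019]
270 [ 0.4863 -0.0483  0.1033]
274 [ 0.4774 -0.0483  0.1032]
278 [ 0.4684 -0.0482  0.1026]
282 [ 0.4595 -0.0481  0.1025]
286 [ 0.4505 -0.0481  0.104 ]
290 [ 0.4417 -0.0479  0.102 ]
294 [ 0.4328 -0.048   0.1041]
298 [ 0.4186 -0.0391  0.5085]
```

View pics/crop8.png

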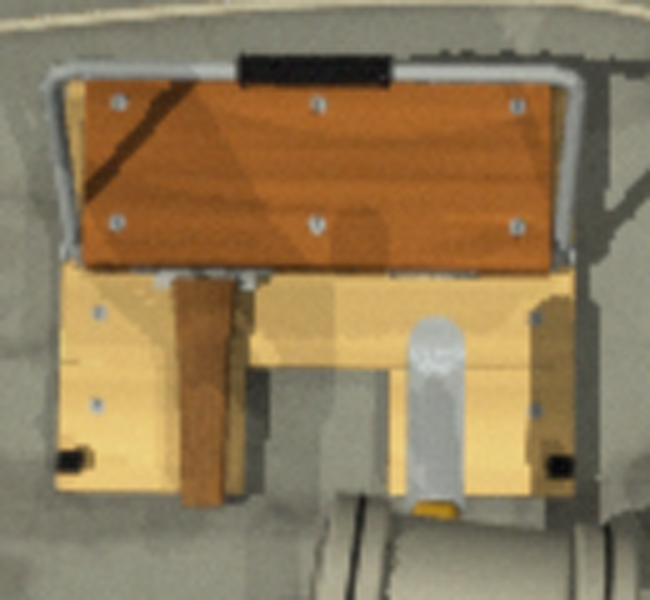

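The scraper is in the wide slot, its handle running from (205,280) to its butt at (203,505). The knife blade's edges are at u=408 and 465, with the tip at (436,317) and the ferrule at (437,510). I'll deproject these.

```bash
python3 -c "
from h import *
c=np.load('t8.npy',allow_pickle=True).item()
q=lambda u,v,z:pin(c,235+u/5-.4,195+v/5-.4,z)
for n,u,v in [('L',408.5,360),('R',465,360),('L',408.5,480),('R',465,480),('tip',436,317),('fer',437,512)]: print(n,q(u,v,.1037))
print('butt',q(203,505,.028),'base front',q(130,492,.012))
# subpixel edges
g=cv2.cvtColor(c['image'],cv2.COLOR_RGB2HSV)[...,1].astype(float)
for r in range(266,292,5):
    row=g[r,308:336]; s=(row<row.min()*.5+np.median(row[:6])*.5); 
    h=(row.min()+10+np.median(row[4:7]))/2
    x=np.interp(np.arange(0,27,.05),np.arange(28),row); i=np.where(x<h)[0]
    print(r,308+i.min()*.05,308+i.max()*.05,pin(c,308+i.min()*.05,r,.1037)[1],pin(c,308+i.max()*.05,r,.1037)[1])
for x in (0,-.07): print(dock(x,-.055,0))
"
```

```text
L [ 0.494  -0.0367  0.1037]
R [ 0.4939 -0.0621  0.1037]
L [ 0.4404 -0.0364  0.1037]
R [ 0.4403 -0.0616  0.1037]
tip [ 0.5133 -0.0492  0.1037]
fer [ 0.4261 -0.049   0.1037]
butt [0.431  0.0604 0.028 ] base front [0.4377 0.0966 0.012 ]
266 316.0 327.6 -0.036 -0.0621
271 308.0 327.45 -0.018 -0.0617
276 308.0 327.5 -0.018 -0.0617
281 308.0 327.4 -0.0179 -0.0614
286 308.0 327.4 -0.0179 -0.0613
291 308.0 327.3 -0.0179 -0.061
[np.float64(0.5212800722435761), np.float64(-0.04879528801657039), 0]
[np.float64(0.4512860693133956), np.float64(-0.047879016326576276), 0]
```

Request:
jog_arm([
  {"delta_pos": [0, 0.003, 0.1], "yaw": 0.003, "fingers": 0.1},
  {"delta_pos": [0, 0.003, 0.2], "yaw": 0.003, "fingers": 0.1},
  {"delta_pos": [0, 0.003, 0.26], "yaw": 0.003, "fingers": 0.1},
  {"delta_pos": [0, 0.003, 0.267], "yaw": 0.003, "fingers": 0.1},
  {"delta_pos": [0, 0.003, 0.267], "yaw": 0.003, "fingers": 0.1},
])

```text
clock: 22.8
eef_pos: [0.3759, -0.0459, 0.0397]
tool_rot: [0.008, 1.0, 0.0, -0.0]
ft_force: [0.2, -0.4, -0.4]
grip_width: 0.0225
grasp_force: 59.4
```

```bash
python3 -c "
from h import *
plan(dock(-.036,-.055,.0392),89.1)
c=cam('top'); w=cloud(c)
for r in range(254,290,3): print(r,np.round(np.nanmedian(w[r,318:324,[0,1,2]],1),4))
g=cv2.cvtColor(c['image'],cv2.COLOR_RGB2HSV)[...,1].astype(float)
for r in range(272,292,4):
    x=np.arange(310,334,.05); row=np.interp(x,np.arange(640),g[r]); i=np.where(row<60)[0]; i=i[x[i]>313]
    print(r,x[i.min()],x[i.max()],pin(c,x[i.min()],r,.023)[1],pin(c,x[i.max()],r,.023)[1])
"
```

```text
t 22.8 p [ 0.3759 -0.0459  0.0397] ya 89.13 j [-0.12  0.25 -0.62  0.7   0.   -0.11] tilt [-0.  0.] F [ 0.2 -0.4 -0.4] w 0.0225
dpos [-0.3646 -0.0026  0.0014] yaw 0.0006
254 [ 0.5316 -0.0483  0.0097]
257 [ 0.5241 -0.0481  0.0107]
260 [ 0.5167 -0.0481  0.0124]
263 [ 0.5085 -0.0478  0.0234]
266 [ 0.5013 -0.0478  0.0232]
269 [ 0.494  -0.0477  0.0243]
272 [ 0.487  -0.0477  0.0218]
275 [ 0.4798 -0.0477  0.0218]
278 [ 0.4726 -0.0476  0.0227]
281 [ 0.4655 -0.0476  0.0213]
284 [ 0.4582 -0.0474  0.0246]
287 [ 0.4511 -0.0474  0.0228]
272 314.8500000000011 325.5000000000035 -0.0341 -0.0597
276 314.9500000000011 325.4500000000035 -0.0343 -0.0595
280 314.9000000000011 325.4500000000035 -0.0341 -0.0594
284 314.7500000000011 325.4500000000035 -0.0337 -0.0593
288 314.60000000000105 325.4500000000035 -0.0333 -0.0593
```

Request:
jog_arm([
  {"delta_pos": [-0.02, -0.004, 0], "yaw": 0, "fingers": 0.1},
  {"delta_pos": [-0.05, -0.004, 0], "yaw": 0, "fingers": 0.1},
  {"delta_pos": [-0.08, -0.004, 0], "yaw": 0, "fingers": 0.1},
  {"delta_pos": [-0.1, -0.004, 0], "yaw": 0, "fingers": 0.1},
  {"delta_pos": [-0.12, -0.004, 0], "yaw": 0, "fingers": 0.1},
  {"delta_pos": [-0.14, -0.004, 0], "yaw": 0, "fingers": 0.1},
  {"delta_pos": [-0.16, -0.004, 0], "yaw": 0, "fingers": 0.1},
])

```text
clock: 23.55
eef_pos: [0.4239, -0.0487, 0.0393]
tool_rot: [0.009, 1.0, 0.0, -0.0]
ft_force: [-0.1, 0.5, -2.0]
grip_width: 0.0223
grasp_force: 59.4
```

```bash
python3 -c "
from h import *
plan(dock(-.036,-.055,.0392),89.1)"
```

```text
t 23.55 p [ 0.4239 -0.0487  0.0393] ya 89.01 j [-0.11  0.32 -0.51  0.74  0.   -0.1 ] tilt [-0.  0.] F [-0.1  0.5 -2. ] w 0.0223
dpos [-2.046e-01  4.800e-03  2.000e-04] yaw -0.0021
```

Request:
jog_arm([
  {"delta_pos": [-0.02, 0.002, -0.001], "yaw": 0, "fingers": 0.1},
  {"delta_pos": [-0.05, 0.003, -0.001], "yaw": 0, "fingers": 0.1},
  {"delta_pos": [-0.08, 0.003, -0.001], "yaw": 0, "fingers": 0.1},
  {"delta_pos": [-0.11, 0.003, -0.001], "yaw": 0, "fingers": 0.1},
  {"delta_pos": [-0.14, 0.003, -0.001], "yaw": 0, "fingers": 0.1},
  {"delta_pos": [-0.165, 0.003, -0.001], "yaw": 0, "fingers": 0.1},
  {"delta_pos": [-0.18, 0.003, 0], "yaw": 0, "fingers": 0.1},
  {"delta_pos": [-0.19, 0.003, 0], "yaw": 0, "fingers": 0.1},
  {"delta_pos": [-0.195, 0.003, 0], "yaw": 0, "fingers": 0.1},
])

```text
clock: 24.45
eef_pos: [0.4821, -0.0488, 0.0393]
tool_rot: [0.009, 1.0, 0.0, -0.0]
ft_force: [-0.0, 0.3, -0.7]
grip_width: 0.0222
grasp_force: 59.4
```

```bash
python3 -c "
from h import *
plan(dock(-.036,-.055,.0392),89.1)"
```

```text
t 24.45 p [ 0.4821 -0.0488  0.0393] ya 89.01 j [-0.1   0.41 -0.36  0.8  -0.   -0.08] tilt [-0.  0.] F [-0.   0.3 -0.7] w 0.0222
dpos [-0.0104  0.0018  0.0003] yaw -0.0021
```

Request:
jog_arm([
  {"delta_pos": [-0.007, 0, 0], "yaw": 0, "fingers": 0.1},
  {"delta_pos": [-0.014, 0, 0], "yaw": 0, "fingers": 0.1},
  {"delta_pos": [-0.02, 0, 0], "yaw": 0, "fingers": 0.1},
  {"delta_pos": [-0.025, 0, 0], "yaw": 0, "fingers": 0.1},
  {"delta_pos": [-0.025, 0, 0], "yaw": 0, "fingers": 0.1},
])

```text
clock: 24.95
eef_pos: [0.4861, -0.0488, 0.0384]
tool_rot: [0.009, 1.0, 0.0, -0.004]
ft_force: [-6.9, 1.1, 1.1]
grip_width: 0.0221
grasp_force: 59.6
```

Request:
jog_arm([
  {"delta_pos": [-0.006, 0, 0], "yaw": 0, "fingers": 0.1},
  {"delta_pos": [-0.012, 0, 0], "yaw": 0, "fingers": 0.1},
  {"delta_pos": [-0.012, 0, 0], "yaw": 0, "fingers": 0.1},
])

```text
clock: 25.25
eef_pos: [0.4862, -0.0488, 0.0376]
tool_rot: [0.009, 1.0, 0.0, -0.007]
ft_force: [-13.8, -0.1, 4.5]
grip_width: 0.0223
grasp_force: 60.1
```

```bash
python3 -c "
from h import *
c=cam('wrist'); save(c,'wrist9.png'); np.save('w9.npy',c,allow_pickle=True)
z=c['range_z']
for u in (312,318,324):
  print([(v,fish(c,u,v).tolist()) for v in range(186,214,3)])
print([fish(c,u,v).tolist() for u in (240,400) for v in (203,206,209)])
"
```

```text
[(186, [0.4298, -0.0504, 0.0236]), (189, [0.4304, -0.0503, 0.0266]), (192, [0.4312, -0.0503, 0.0291]), (195, [0.4326, -0.0504, 0.0274]), (198, [0.4334, -0.0504, 0.0291]), (201, [0.4343, -0.0504, 0.0299]), (204, [0.4352, -0.0504, 0.031]), (207, [0.4364, -0.0504, 0.0308]), (210, [0.4377, -0.0504, 0.0299]), (213, [0.4389, -0.0505, 0.0295])]
[(186, [0.4298, -0.0481, 0.0239]), (189, [0.4303, -0.0481, 0.0277]), (192, [0.4313, -0.0481, 0.0283]), (195, [0.4325, -0.0481, 0.0281]), (198, [0.4334, -0.0482, 0.0292]), (201, [0.4342, -0.0482, 0.031]), (204, [0.4355, -0.0482, 0.0297]), (207, [0.4368, -0.0482, 0.0292]), (210, [0.4376, -0.0482, 0.0307]), (213, [0.4388, -0.0483, 0.0301])]
[(186, [0.4298, -0.0458, 0.0242]), (189, [0.4304, -0.0459, 0.0276]), (192, [0.4313, -0.0459, 0.0285]), (195, [0.4325, -0.0459, 0.0282]), (198, [0.4336, -0.046, 0.0286]), (201, [0.4344, -0.046, 0.0299]), (204, [0.4356, -0.046, 0.0298]), (207, [0.4365, -0.046, 0.0306]), (210, [0.4375, -0.0461, 0.0311]), (213, [0.4389, -0.0461, 0.0299])]
[[0.4377, -0.0808, 0.0125], [0.4391, -0.0811, 0.0119], [0.4404, -0.0812, 0.0118], [0.4415, -0.0111, -0.0005], [0.4427, -0.0112, 0.0004], [0.4089, -0.0476, 0.1629]]
```

Both blades have met their stops, with the knife butt at x≈0.4295 beside the scraper's at ≈0.430. I'll release the knife, rise and go over the bail bar.

Request:
jog_arm([
  {"delta_pos": [0, 0, 0], "yaw": 0, "fingers": 0.8},
  {"delta_pos": [0, 0, 0], "yaw": 0, "fingers": 0.8},
  {"delta_pos": [0, 0, 0], "yaw": 0, "fingers": 0.8},
  {"delta_pos": [0.005, 0, -0.1], "yaw": 0, "fingers": 0.8},
  {"delta_pos": [0.01, 0, -0.25], "yaw": 0, "fingers": 0.8},
  {"delta_pos": [0.01, 0, -0.4], "yaw": 0, "fingers": 0.8},
  {"delta_pos": [0.01, 0, -0.55], "yaw": 0.18, "fingers": 0.8},
  {"delta_pos": [0.01, 0, -0.7], "yaw": 0.36, "fingers": 0.8},
  {"delta_pos": [0.01, 0, -0.72], "yaw": 0.54, "fingers": 0.8},
  {"delta_pos": [0.01, 0.05, -0.72], "yaw": 0.72, "fingers": 0.8},
  {"delta_pos": [0.01, 0.1, -0.72], "yaw": 0.9, "fingers": 0.8},
  {"delta_pos": [0.01, 0.15, -0.72], "yaw": 1, "fingers": 0.8},
])

```text
clock: 26.5
eef_pos: [0.4917, -0.0036, 0.2562]
tool_rot: [0.393, 0.92, 0.0, 0.001]
ft_force: [-0.1, -0.2, -0.3]
grip_width: 0.0685
grasp_force: 0.0
```

Request:
jog_arm([
  {"delta_pos": [0, 0, 0], "yaw": 0.18, "fingers": 0.8},
  {"delta_pos": [0, 0, 0], "yaw": 0.36, "fingers": 0.8},
  {"delta_pos": [0, 0, 0], "yaw": 0.54, "fingers": 0.8},
  {"delta_pos": [0, 0, 0], "yaw": 0.72, "fingers": 0.8},
  {"delta_pos": [0, 0, 0], "yaw": 0.9, "fingers": 0.8},
  {"delta_pos": [0, 0, 0], "yaw": 1, "fingers": 0.8},
  {"delta_pos": [0, 0, 0], "yaw": 1, "fingers": 0.8},
])

```text
clock: 27.2
eef_pos: [0.4915, -0.0039, 0.2558]
tool_rot: [0.713, 0.701, 0.001, 0.0]
ft_force: [0.2, -0.4, 0.3]
grip_width: 0.0682
grasp_force: 0.0
```

```bash
python3 -c "
from h import *
plan([.6185,.0045,.139],-0.8)
c=cam('top'); w=cloud(c); save(c,'top9.png')
for u in (271,319):
  x=w[240:310,u-3:u+3,:].reshape(-1,3); m=(x[:,2]>.017)&(x[:,2]<.035); print(u,np.round(x[m].min(0),4),np.round(x[m].max(0),4))
"
```

```text
t 27.2 p [ 0.4915 -0.0039  0.2558] ya -0.97 j [-0.01  0.22 -0.01  1.34  0.    1.58] tilt [0.001 0.   ] F [ 0.2 -0.4  0.3] w 0.0682
dpos [0.0351 0.4222 0.3899] yaw -0.0038Traceback (most recent call last):
  File "<string>", line 6, in <module>
    x=w[240:310,u-3:u+3,:].reshape(-1,3); m=(x[:,2]>.017)&(x[:,2]<.035); print(u,np.round(x[m].min(0),4),np.round(x[m].max(0),4))
                                                                                          ~~~~~~~~^^^
    return umr_minimum(a, axis, None, out, keepdims, initial, where)
ValueError: zero-size array to reduction operation minimum which has no identity
```

Request:
jog_arm([
  {"delta_pos": [0.02, 0.15, 0], "yaw": 0, "fingers": 0.8},
  {"delta_pos": [0.035, 0.3, 0], "yaw": 0, "fingers": 0.8},
  {"delta_pos": [0.035, 0.422, 0], "yaw": 0, "fingers": 0.8},
  {"delta_pos": [0.035, 0.422, 0.1], "yaw": 0, "fingers": 0.8},
  {"delta_pos": [0.035, 0.422, 0.22], "yaw": 0, "fingers": 0.8},
  {"delta_pos": [0.035, 0.422, 0.34], "yaw": 0, "fingers": 0.8},
  {"delta_pos": [0.035, 0.422, 0.388], "yaw": 0, "fingers": 0.8},
  {"delta_pos": [0.035, 0.422, 0.388], "yaw": 0, "fingers": 0.3},
  {"delta_pos": [0.035, 0.422, 0.388], "yaw": 0, "fingers": 0},
  {"delta_pos": [0.035, 0.422, 0.388], "yaw": 0, "fingers": 0},
  {"delta_pos": [0.035, 0.422, 0.388], "yaw": 0, "fingers": 0},
  {"delta_pos": [0.035, 0.422, 0.388], "yaw": 0, "fingers": 0},
])

```text
clock: 28.45
eef_pos: [0.6193, 0.0044, 0.1412]
tool_rot: [0.713, 0.701, 0.002, 0.002]
ft_force: [1.0, 0.2, 3.7]
grip_width: 0.0118
grasp_force: 58.5
```

```bash
python3 -c "
from h import *
p0=bot.get_obs()['eef_pos']; plan(p0,-.8)
H=np.array([.5525,.024]); t0=np.arctan2(p0[2]-H[1],H[0]-p0[0]);r=np.hypot(p0[2]-H[1],H[0]-p0[0]);print(t0,r)
for t in np.linspace(t0,0,23)[1:]: print(round(t,2), np.round((H[0]-.133*np.cos(t)-p0[0])/.3,3), np.round(-(H[1]+.133*np.sin(t)-p0[2])/.3,3))
"
```

```text
t 28.45 p [0.6193 0.0044 0.1412] ya -0.98 j [0.01 0.53 0.15 1.19 0.   1.59] tilt [0.005 0.   ] F [1.  0.2 3.7] w 0.0118
dpos [0. 0. 0.] yaw -0.0039
2.08914848289665 0.13489263196362586
1.99 -0.041 -0.014
1.9 -0.08 -0.029
1.8 -0.12 -0.041
1.71 -0.162 -0.049
1.61 -0.203 -0.052
1.52 -0.246 -0.052
1.42 -0.287 -0.048
1.33 -0.329 -0.04
1.23 -0.369 -0.028
1.14 -0.408 -0.012
1.04 -0.445 0.007
0.95 -0.481 0.03
0.85 -0.514 0.056
0.76 -0.544 0.085
0.66 -0.572 0.117
0.57 -0.596 0.151
0.47 -0.617 0.188
0.38 -0.635 0.226
0.28 -0.648 0.266
0.19 -0.658 0.307
0.09 -0.664 0.349
0.0 -0.666 0.391
```

Request:
jog_arm([
  {"delta_pos": [0, -0.041, -0.018], "yaw": 0, "fingers": 0},
  {"delta_pos": [0, -0.08, -0.034], "yaw": 0, "fingers": 0},
  {"delta_pos": [0, -0.12, -0.046], "yaw": 0, "fingers": 0},
  {"delta_pos": [0, -0.162, -0.054], "yaw": 0, "fingers": 0},
  {"delta_pos": [0, -0.203, -0.057], "yaw": 0, "fingers": 0},
  {"delta_pos": [0, -0.246, -0.057], "yaw": 0, "fingers": 0},
  {"delta_pos": [0, -0.287, -0.053], "yaw": 0, "fingers": 0},
  {"delta_pos": [0, -0.329, -0.045], "yaw": 0, "fingers": 0},
  {"delta_pos": [0, -0.369, -0.033], "yaw": 0, "fingers": 0},
  {"delta_pos": [0, -0.408, -0.017], "yaw": 0, "fingers": 0},
  {"delta_pos": [0, -0.445, 0.003], "yaw": 0, "fingers": 0},
  {"delta_pos": [0, -0.481, 0.027], "yaw": 0, "fingers": 0},
])

```text
clock: 29.65
eef_pos: [0.4762, 0.0065, 0.1333]
tool_rot: [0.713, 0.701, 0.003, 0.003]
ft_force: [3.1, -0.7, 7.8]
grip_width: 0.0122
grasp_force: 65.8
```

```bash
python3 -c "
from h import *
p0=bot.get_obs()['eef_pos']; plan(p0,-.8)
H=np.array([.5525,.024]); t0=np.arctan2(p0[2]-H[1],H[0]-p0[0]);r=np.hypot(p0[2]-H[1],H[0]-p0[0]);print(t0,r)
for t in np.linspace(t0,0,11)[1:]: print(round(t,2), np.round((H[0]-.133*np.cos(t)-p0[0])/.3,3), np.round(-(H[1]+.133*np.sin(t)-p0[2])/.3,3))
"
```

```text
t 29.65 p [0.4762 0.0065 0.1333] ya -1.0 j [ 0.01  0.28 -0.27  1.02 -0.    1.6 ] tilt [ 0.008 -0.001] F [ 3.1 -0.7  7.8] w 0.0122
dpos [0. 0. 0.] yaw -0.0044
0.9612279035944666 0.13328427190050116
0.87 -0.033 0.027
0.77 -0.064 0.056
0.67 -0.092 0.088
0.58 -0.117 0.123
0.48 -0.139 0.159
0.38 -0.157 0.198
0.29 -0.171 0.238
0.19 -0.181 0.28
0.1 -0.187 0.322
0.0 -0.189 0.364
```

Request:
jog_arm([
  {"delta_pos": [0, -0.033, 0.027], "yaw": 0, "fingers": 0},
  {"delta_pos": [0, -0.064, 0.056], "yaw": 0, "fingers": 0},
  {"delta_pos": [0, -0.092, 0.088], "yaw": 0, "fingers": 0},
  {"delta_pos": [0, -0.117, 0.123], "yaw": 0, "fingers": 0},
  {"delta_pos": [0, -0.139, 0.159], "yaw": 0, "fingers": 0},
  {"delta_pos": [0, -0.157, 0.198], "yaw": 0, "fingers": 0},
  {"delta_pos": [0, -0.171, 0.238], "yaw": 0, "fingers": 0},
  {"delta_pos": [0, -0.181, 0.28], "yaw": 0, "fingers": 0},
  {"delta_pos": [0, -0.187, 0.322], "yaw": 0, "fingers": 0},
  {"delta_pos": [0, -0.189, 0.355], "yaw": 0, "fingers": 0},
  {"delta_pos": [0, -0.189, 0.366], "yaw": 0, "fingers": 0},
  {"delta_pos": [0, -0.189, 0.366], "yaw": 0, "fingers": 0},
])

```text
clock: 30.85
eef_pos: [0.4203, 0.0075, 0.0222]
tool_rot: [0.713, 0.701, 0.002, 0.003]
ft_force: [4.7, -2.4, 2.5]
grip_width: 0.0117
grasp_force: 71.8
```

Request:
jog_arm([
  {"delta_pos": [0, 0.003, 0.005], "yaw": 0, "fingers": 0},
  {"delta_pos": [0, 0.003, 0.006], "yaw": 0, "fingers": 0},
])

```text
clock: 31.05
eef_pos: [0.4201, 0.0075, 0.0201]
tool_rot: [0.713, 0.701, 0.001, 0.002]
ft_force: [5.9, -1.6, 3.7]
grip_width: 0.0119
grasp_force: 73.2
```

Request:
jog_arm([
  {"delta_pos": [0, 0.003, 0], "yaw": 0, "fingers": 0.5},
  {"delta_pos": [0, 0.003, 0], "yaw": 0, "fingers": 0.5},
  {"delta_pos": [0, 0.003, 0], "yaw": 0, "fingers": 0.5},
  {"delta_pos": [0, 0.003, -0.1], "yaw": 0, "fingers": 0.5},
  {"delta_pos": [0, 0.003, -0.25], "yaw": 0, "fingers": 0.5},
  {"delta_pos": [0, 0.003, -0.4], "yaw": 0, "fingers": 0.5},
  {"delta_pos": [0, 0.003, -0.4], "yaw": 0, "fingers": 0},
])

```text
clock: 31.75
eef_pos: [0.4219, 0.008, 0.1445]
tool_rot: [0.713, 0.701, 0.004, 0.003]
ft_force: [1.3, 0.5, 0.0]
grip_width: 0.0293
grasp_force: 0.0
```

```bash
python3 -c "
from h import *
plan([.4195,.0075,.055],-.8)
c=cam('wrist'); save(c,'wrist10.png')
print([fish(c,u,v).tolist() for u in range(306,334,3) for v in (220,)])
c=cam('top'); w=cloud(c); im=c['image'].astype(int).sum(-1)
print([np.round(w[299,u],4).tolist() for u in (255,265,330,340)])
"
```

```text
t 31.75 p [0.4219 0.008  0.1445] ya -0.98 j [ 0.02  0.16 -0.38  1.01  0.    1.61] tilt [0.01  0.001] F [1.3 0.5 0. ] w 0.0293
dpos [-0.0021 -0.0109  0.2984] yaw -0.004
[[0.415, 0.0249, 0.029], [0.4171, 0.0253, 0.0308], [0.4191, 0.0253, 0.0309], [0.421, 0.0255, 0.0316], [0.423, 0.0253, 0.0311], [0.425, 0.0251, 0.0304], [0.4276, 0.0177, 0.0019], [0.4299, 0.0174, 0.0011], [0.4321, 0.017, -0.0002], [0.4343, 0.0173, 0.0008]]
[[0.4167, 0.05, 0.5786], [0.4166, 0.0369, 0.5776], [0.4225, -0.0698, 0.0256], [0.4225, -0.0938, 0.0216]]
```

View pics/wrist10.png

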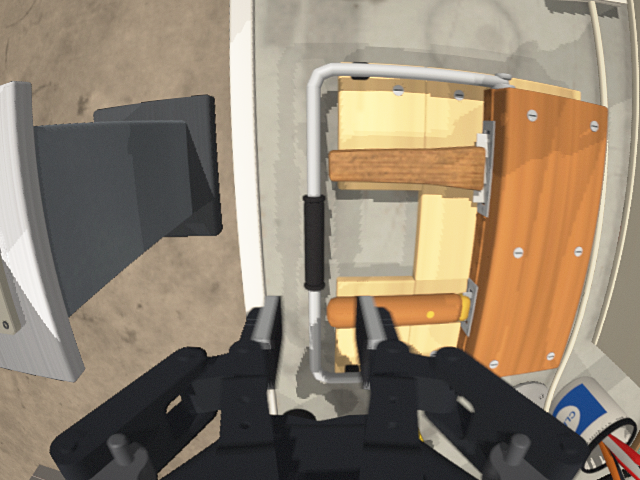

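The wrist view shows the bail down with the bar (sleeve at (314,243), top z=0.031) in front of both butts at (330,165) and (330,311). The sleeve centre is then at z=0.024, which is angle 0. I'll press lightly from above with shut fingers to be sure.

Request:
jog_arm([
  {"delta_pos": [0, -0.005, 0.1], "yaw": 0, "fingers": 0},
  {"delta_pos": [0, -0.005, 0.2], "yaw": 0, "fingers": 0},
  {"delta_pos": [0, -0.005, 0.28], "yaw": 0, "fingers": 0},
  {"delta_pos": [0, -0.005, 0.31], "yaw": 0, "fingers": 0},
  {"delta_pos": [0, -0.005, 0.325], "yaw": 0, "fingers": 0},
  {"delta_pos": [0, -0.005, 0.325], "yaw": 0, "fingers": 0},
])

```text
clock: 32.45
eef_pos: [0.4146, 0.0079, 0.0473]
tool_rot: [0.713, 0.701, -0.001, -0.001]
ft_force: [-25.3, -1.0, 77.7]
grip_width: 0.0002
grasp_force: 39.1
```

That pressed harder than I intended: 78 N, under the 120 N limit. I'll back off straight up and check.

Request:
jog_arm([
  {"delta_pos": [0, 0, -0.05], "yaw": 0, "fingers": 0},
  {"delta_pos": [0, 0, -0.2], "yaw": 0, "fingers": 0},
  {"delta_pos": [0, 0, -0.35], "yaw": 0, "fingers": 0},
  {"delta_pos": [0, -0.02, -0.45], "yaw": 0, "fingers": 0.5},
  {"delta_pos": [0, -0.02, -0.45], "yaw": 0, "fingers": 0.5},
])

```text
clock: 32.95
eef_pos: [0.4121, 0.008, 0.1795]
tool_rot: [0.713, 0.701, 0.002, 0.002]
ft_force: [-0.5, -0.7, -0.8]
grip_width: 0.0284
grasp_force: 0.0
```

```bash
python3 -c "
from h import *
plan([.42,.0075,.055],-.8)
c=cam('wrist'); cv2.imwrite('pics/w11.png',c['image'][:,:,::-1])
for v in (200,235,270): print([fish(c,u,v).tolist() for u in range(298,340,4)])
print('bar ends',[fish(c,u,v).tolist() for v in (130,330) for u in range(306,330,4)])
print('butts',[fish(c,u,v).tolist() for v in (175,305) for u in range(318,345,4)])
"
```

```text
t 32.95 p [0.4121 0.008  0.1795] ya -0.99 j [ 0.02  0.11 -0.34  1.11  0.    1.61] tilt [0.005 0.   ] F [-0.5 -0.7 -0.8] w 0.0284
dpos [-0.0015  0.0243  0.4151] yaw -0.0041
[[0.3964, 0.026, 0.0009], [0.3997, 0.0258, 0.0006], [0.403, 0.0257, 0.0004], [0.4063, 0.0254, -0.0008], [0.4097, 0.0253, -0.0008], [0.413, 0.0255, 0.0004], [0.416, 0.0313, 0.0294], [0.4189, 0.0317, 0.0315], [0.422, 0.0315, 0.0308], [0.425, 0.0311, 0.0291], [0.4297, 0.0251, -0.0001]]
[[0.3954, -0.0046, 0.0], [0.3989, -0.0041, 0.0019], [0.4022, -0.0045, 0.0009], [0.4056, -0.0046, 0.0009], [0.409, -0.0048, 0.0003], [0.4124, -0.0052, -0.0007], [0.4156, 0.0039, 0.0297], [0.4186, 0.0045, 0.0318], [0.4217, 0.0043, 0.0315], [0.4249, 0.003, 0.0274], [0.4295, -0.0053, -0.0001]]
[[0.3943, -0.0364, 0.0011], [0.3977, -0.0371, -0.0004], [0.4013, -0.0367, 0.0007], [0.4048, -0.0371, -0.0], [0.4083, -0.0367, 0.001], [0.4119, -0.0371, 0.0002], [0.4151, -0.025, 0.0302], [0.4183, -0.0244, 0.0318], [0.4127, 0.0866, 0.3037], [0.4247, -0.0259, 0.0284], [0.4294, -0.0372, 0.001]]
bar ends [[0.4044, 0.0836, 0.0006], [0.4076, 0.0836, 0.0004], [0.4109, 0.0835, 0.0009], [0.4141, 0.0834, 0.0013], [0.4169, 0.0836, 0.0244], [0.4198, 0.0836, 0.0294], [0.3993, -0.0987, 0.0], [0.4031, -0.0987, 0.0002], [0.4069, -0.0988, 0.0002], [0.4107, -0.0993, -0.0005], [0.4144, -0.0837, 0.0251], [0.4178, -0.0817, 0.0285]]
butts [[0.4134, 0.0466, 0.0015], [0.4163, 0.0498, 0.0256], [0.4193, 0.0501, 0.0289], [0.4223, 0.0499, 0.0273], [0.4265, 0.0463, 0.0007], [0.4298, 0.0462, 0.0003], [0.433, 0.0462, 0.0008], [0.4112, -0.0711, 0.0017], [0.4147, -0.0587, 0.0256], [0.418, -0.0571, 0.0289], [0.4213, -0.0575, 0.0282], [0.4259, -0.0723, 0.0], [0.4295, -0.072, 0.0009], [0.4333, -0.0728, -0.0004]]
```

View pics/w11.png

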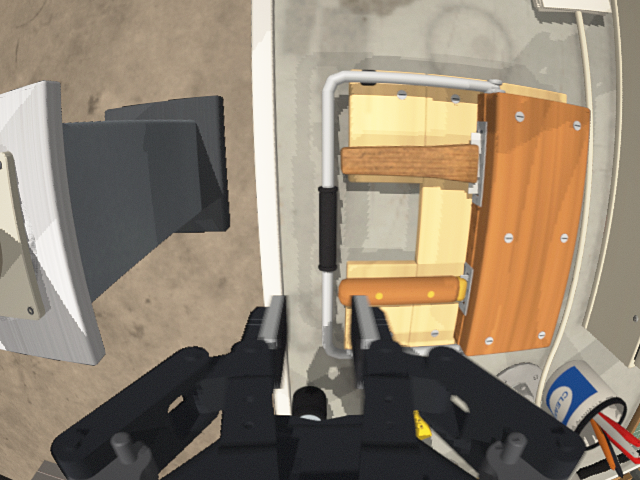

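The bail is down on its stop: sleeve top at z=0.031 and rod top at 0.029, unchanged under load. Both handles are barred in, with butts at (343,160) and (342,290), and the gripper is clear.

```bash
python3 -c "
from workcell import bot
print(bot.job_done())"
```

```text
the job is handed in; nothing more can be done
None
```

The job is handed in at about 33 s of the 72 s allowed: both blades are home in their slots, and the bail is fully down across the handles. My final check press on the bail reached 78 N at the wrist, harder than I meant but under the 120 N limit, and nothing visibly shifted.

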